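# Park the index plunger and set the length stop

## Robot

A 7-joint arm with a two-finger parallel gripper is mounted at the origin on the work surface. World frame = base frame: x ahead of the robot, y to its left, z up, the work surface at z = 0. Lengths are in m, angles in rad, forces in N, time in s.
With the tool pointing down it reaches from about 0.4 to 0.875 m from the base axis. Payload 19.3 kg.
Tool frame: the origin (TCP) lies at the very end of the fingers, on their centre line; the grasp point (between the pads) lies 19 mm behind it; z points along the fingers, y is the direction in which the jaws open and shut (so a half turn about z gives the same grasp; the last joint's range is limited). The gripper opens to 85 mm and grips with 20 to 120 N. Pads are 22 mm wide; open, the fingers measure 114 mm over their backs; the gripper's body (76 mm by 85 mm) begins 54 mm behind the grasp point. The pads swing forward as they close: fully open they stand 13 mm farther back than shut.
Start: joints at [1.04, 0.521, -0.036, 1.599, 0.021, 1.021, -0.113], TCP at [0.278, -0.56, 0.231] pointing down, gripper open.
Joint ranges: [-2.91, 2.91], [-0.3, 2.13], [-1.5, 1.42], [0.17, 2.43], [-1.26, 4.41], [0.16, 1.93], [-2.52, 2.52]. Speed limits (rad/s): [1.89, 1.89, 2.39, 2.39, 3.01, 3.01, 3.01].

## Interface

Orientations are given as [roll, pitch, yaw] about the fixed x, y, z axes, in that order (R = Rz(yaw) Ry(pitch) Rx(roll)).
In Python, from workcell import bot, viewer gives the robot as it stands.
- The arm moves only by the shell command python3 -m creep 'ROWS' [FORCE]. ROWS is JSON, a list of rows, each an object of numbers: "rx", "ry", "rz": the turn, a rotation vector about the tool's x, y, z in degrees; "tx", "ty", "tz": the shift along the tool's x, y, z in mm; "hand": the closure, from -1 (fully open) to 1 (shut), so that 0 is half open. In form: [{"rx": .., "ry": .., "rz": .., "tx": .., "ty": .., "tz": .., "hand": ..}, ...]. A call has 1 to 8 rows; each row is the pose to reach, as a shift and turn from the pose commanded when the call began, along the tool's axes at that moment; what a row does not reach only later rows make up. A row lasts 1/10 s, in which the tool goes at most 50 mm and 8.59 degrees, less where a joint would pass 70% of its speed; a pose out of reach is approached as far as the arm can. A call with a gripper value outside its range is refused whole. The fingers move at their own pace and stop on an object; FORCE is the grip in N (left out, the last holds). Time passes only in rows, so rows that repeat a pose let the fingers close. It gives the time, the measured TCP pose, the force and the opening at its end, in the units of the state.
- bot.observe(): the state, without advancing time (a new reading comes with each control period).
- viewer.grab_frame(name): name is "scene" or "side" or "wrist"; returns a dict with "pixels" (400x640x3 uint8, blue, green, red), "vertical_fov" (degrees; the focal length in pixels is half the picture's height over the tangent of half this angle, whatever the lens; pixels are square), "cx", "cy" (the principal point, pixels), "rvec" (rotation vector, rad) and "tvec" (3), from world to camera coordinates, as OpenCV has them; the wrist camera has in their place "tool_from_camera" (4x4, takes a point from camera to tool coordinates, whose origin is the TCP and whose axes are the flange's). Camera axes: x right, y down, z forward; pixel columns grow to the right and rows downward; lengths in m; the calibration is good to about 2 mm. A picture is of the moment at which its call begins: read the wrist's pose just before it. There is no depth.
- bot.job_done(): hands the job in, once; it reports no verdict.
Trained networks look in a picture, given as the dict that the camera call returned (one of the last four; its "shot" number tells which), for a name from the list of things; names that differ only in an ending like _2 or _b are one class to them, and where a whole thing is asked for, a point or a joint stands for the part that bears it (a point fixed in the world has none). Each returns a list of dicts, best first, with "score" (0 to 1); they miss things now and then, are a little off and sometimes report something else, mostly with a low value. They report only what shows in the picture. A call takes as long as a camera call. They do not tell look-alikes from the thing itself.
- viewer.outline_of(target, picture): "mask" (400x640 bool, what is visible of it) and "bbox" ([left, top, right, bottom] in pixels, round what is visible of it).
The state is a dict: "clock": time; "qpos": joint angles; "qd": joint speeds; "joint_efforts": joint torques, N m; "position": TCP position; "tool_rot": TCP orientation; "force": force on the tool from outside, world axes, zero at the start; "moment": the same for the moment, N m; "grip_width": finger opening in m.
Only numpy, scipy, OpenCV 4.12 (cv2) and the standard library are available. Lean on these libraries where they do the work, as an engineer would, in place of code of your own. Each camera call takes 0.05 s, during which the arm holds its last target.

## Task

Free the length stop on the bench: pull up its sprung index plunger, twist it anticlockwise until it comes up against the stop of its rest notch, and let it down into the notch so that it stays retracted. Then slide the carriage along by its post until the stop finger just touches the end of the steel bar, without shifting the bar, and let go. Work gently: do not lift the bed off the bench, wring the plunger's barrel round in the carriage, or disturb the other things lying about.

Things in the scene. Friction and masses are not known exactly. Their poses are not given: they have to be found in the camera images.
- stand (a joint): Height in m by which the whole length stop has been lifted off the bench (0 = standing on it). The stop is an aluminium bed 110 x 440 x 12 mm lying flat, its long side along the bed's y, keyed against sideways movement but held down only by its own weight, about 26 N in all.
- carriage (a joint): How far in m the carriage has slid along the bed's +y from its locked place (0 at the start, 0.14 at the end of the guide). It is a dark steel block 46 x 140 x 22 mm riding on a steel guide bar; it needs about 3 N to slide and cannot slide more than 2 mm while the plunger is down in its hole.
- plunger (a joint): Lift of the index plunger in m: 0 = down, locking the carriage; 0.013 = pulled up to its hard end. The spring pulls down with 8 N at 0 and 0.4 N more per mm; plunger and knob weigh 0.8 N. Below a lift of 10 mm its cross pin is held in a slot and cannot be twisted. In the notch it reads about 0.006, on the lip before it about 0.0095.
- knob (a joint): Twist of the plunger's knob in rad, growing anticlockwise seen from above; 0 at the start, with the cross pin in its slot. The collar with the rest notch is clamped at a different angle each time: the notch lies somewhere from 0.85 to 1.45 rad. On the way the pin passes a low lip (lift over 9.5 mm needed), then comes over the notch.
- barrel (a joint): Twist in rad of the plunger's steel barrel in the carriage (0 = undisturbed). It gives springily by 0.17 rad per N m; more than 0.05 rad (0.30 N m) either way wrings it loose.
- knob_grip (a point): Centre of the plunger's black T-bar knob, 44 mm long (frame y), 12 mm thick (frame x), 14 mm high, on top of the upright plunger; pinch it across the 12 mm. About 109 mm above the bench when down; frame z is the plunger's axis. The tallest teeth round the plunger end 28 mm below this point when it is down.
- post_top (a point): Middle of the top of the upright flat post at the carriage's rear, for sliding it: 14 mm (frame x) by 24 mm (frame y), sticking up 70 mm from the carriage; its top is about 124 mm above the bench. Frame y is the sliding direction, along the bed; the plunger stands 90 mm ahead of it along y.
- stop_face (a point): Middle of the front (+y) face of the stop finger, a steel lug sticking out sideways (-x) low on the carriage; about 25 mm above the bench. Frame y points along the slide towards the bar.
- bar_end (a point): Middle of the near end face of the loose steel bar, 25 x 25 x 130 mm, 0.64 kg, that lies on the bed beside the guide, ahead of the stop finger; the bar runs from here along this frame's +y. It lies 45 to 105 mm ahead of the stop finger at the start and slides on the bed at a push of 3 to 5 N.
- washer: Bystander: steel washer 30 mm across lying on the bed behind the stop finger; origin at its underside.
- offcut: Bystander: wood offcut 40 x 60 x 40 mm beside the bed; origin at its underside.
- tape: Bystander: roll of paper tape 100 mm across, 24 mm high, beside the bed on the robot's side; origin at its underside.
- wrench: Bystander: wrench 180 mm long beside the bed on the robot's side; origin under its middle.
- screwdriver: Bystander: black-handled screwdriver 200 mm long at the bench's far side.
- screw_jar: Bystander: jar 68 mm across, 80 mm high at the bench's far side.
- hammer: Bystander: hammer 260 mm long on the left of the bench.
- pin_mid (a point): Middle of the steel cross pin, 40 mm long, 4 mm thick, parallel to the T-bar, among the castle-like teeth of barrel and collar (radius 12 to 20 mm). Right behind the notch stands a tall stop tooth that the pin meets even when fully pulled; the pin is then 0.1 rad beyond the notch's middle. The notch leaves the pin 1.5 mm free each side.
There are look-alikes about, which are no part of the job. Of the things shaped like the part that bears bar_end, the bare steel one is meant.

How it is judged:
By the outcome, as a careful person would: the job done as asked, in the order asked, and still so for the second after the job is handed in, with the robot touching nothing.
It also fails if it takes over 72 s, if anything falls off the work surface, if the arm or the gripper's body presses on something with over 40 N, if the wrist force passes 120 N, or if a joint passes its speed limit or range.

## Working session

There is one attempt and no reset: what is moved stays moved. The work goes in short steps, Python scripts to look and compute and a shell command to move; the robot and the scene stay as the last step left them, time stands still between calls to the robot, and variables do not carry over. Pictures are saved under pics/ and viewed, and the job is handed in when it is done.

```bash
ls; mkdir -p pics; cat > h.py <<'E'
import numpy as np, cv2
from workcell import bot, viewer
def save(f,name,crop=None,scale=1):
    p=f["pixels"].copy()
    if crop: p=p[crop[1]:crop[3],crop[0]:crop[2]]
    if scale!=1: p=cv2.resize(p,None,fx=scale,fy=scale,interpolation=cv2.INTER_CUBIC)
    cv2.imwrite("pics/"+name+".png",p)
def cam(f,st=None):
    fl=200/np.tan(np.radians(f["vertical_fov"])/2)
    K=np.array([[fl,0,f["cx"]],[0,fl,f["cy"]],[0,0,1.]])
    if "rvec" in f:
        R=cv2.Rodrigues(np.array(f["rvec"],float))[0]; t=np.array(f["tvec"],float).ravel()
    else:
        T=np.eye(4); T[:3,:3]=rot(st["tool_rot"]); T[:3,3]=st["position"]
        W=np.linalg.inv(T@np.array(f["tool_from_camera"])); R=W[:3,:3]; t=W[:3,3]
    return K,R,t
def rot(rpy):
    from scipy.spatial.transform import Rotation as Ro
    return Ro.from_euler("xyz",rpy).as_matrix()
def at_z(c,uv,z):
    K,R,t=c
    d=R.T@np.linalg.inv(K)@np.array([uv[0],uv[1],1.]); o=-R.T@t
    return o+d*(z-o[2])/d[2]
def proj(c,P):
    K,R,t=c; q=K@(R@np.asarray(P,float)+t); return q[:2]/q[2]
E
python3 - <<'E'
from h import *
s=bot.observe(); print({k:np.round(v,3) for k,v in s.items()})
for n in("scene","side","wrist"):
    f=viewer.grab_frame(n); save(f,n+"0"); print(n,f["vertical_fov"],{k:np.round(f[k],3).tolist() for k in("rvec","tvec","tool_from_camera","cx","cy") if k in f})
    c=cam(f,s)
    for k in("knob_grip","post_top","stop_face","bar_end","carriage","washer"):
        for d in viewer.outline_of(k,f): print(n,k,round(d["score"],2),d["bbox"])
E
```

```text
pics
{'clock': np.float64(0.0), 'qpos': array([ 1.04 ,  0.522, -0.036,  1.6  ,  0.021,  1.021, -0.113]), 'qd': array([ 0.001, -0.001, -0.002,  0.001,  0.002,  0.   , -0.001]), 'joint_efforts': array([ 0.0000e+00, -9.2711e+01,  1.9790e+00, -3.6994e+01,  1.8000e-02,
        8.0000e-03,  0.0000e+00]), 'position': array([ 0.278, -0.56 ,  0.231]), 'tool_rot': array([-3.14 ,  0.   ,  0.461]), 'force': array([-0.197, -0.204, -0.678]), 'moment': array([-0.021,  0.04 , -0.012]), 'grip_width': np.float64(0.085)}
scene 54.03004142752459 {'rvec': [2.383, 1.1, -0.32], 'tvec': [-0.376, -0.195, 1.177], 'cx': 326.137, 'cy': 199.73}
scene knob_grip 0.49 [291.5, 247.5, 306.9, 262.6]
scene post_top 0.86 [263.5, 241.0, 318.9, 309.4]
scene stop_face 0.95 [264.2, 235.5, 321.8, 308.4]
scene stop_face 0.34 [290.2, 247.6, 305.5, 265.0]
scene bar_end 0.97 [392.8, 260.3, 419.0, 314.8]
scene bar_end 0.73 [294.8, 114.2, 337.5, 135.7]
scene bar_end 0.72 [310.1, 196.4, 349.3, 232.5]
scene bar_end 0.57 [171.2, 212.4, 192.6, 264.5]
scene carriage 0.9 [260.4, 239.9, 321.2, 310.4]
scene carriage 0.46 [292.1, 249.2, 309.9, 276.0]
side 48.01361557729491 {'rvec': [0.627, -2.666, 1.128], 'tvec': [0.447, 0.164, 1.265], 'cx': 321.408, 'cy': 199.453}
side post_top 0.66 [305.6, 144.7, 335.9, 202.0]
side stop_face 0.86 [307.0, 144.3, 337.1, 197.9]
side bar_end 0.84 [350.0, 293.7, 405.7, 316.4]
side bar_end 0.7 [396.7, 168.8, 425.3, 199.1]
side bar_end 0.68 [233.5, 181.9, 245.3, 218.5]
side carriage 0.83 [302.5, 141.9, 337.2, 198.3]
side carriage 0.49 [314.4, 161.5, 320.8, 172.6]
side carriage 0.29 [201.9, 213.5, 230.0, 243.3]
wrist 60.68399718080629 {'tool_from_camera': [[-0.001, -0.963, -0.269, 0.07], [1.0, -0.002, 0.0, 0.0], [-0.001, -0.269, 0.963, -0.142], [0.0, 0.0, 0.0, 1.0]], 'cx': 322.432, 'cy': 202.031}
wrist bar_end 0.86 [0.0, 0.0, 63.0, 35.3]
```

View pics/scene0.png

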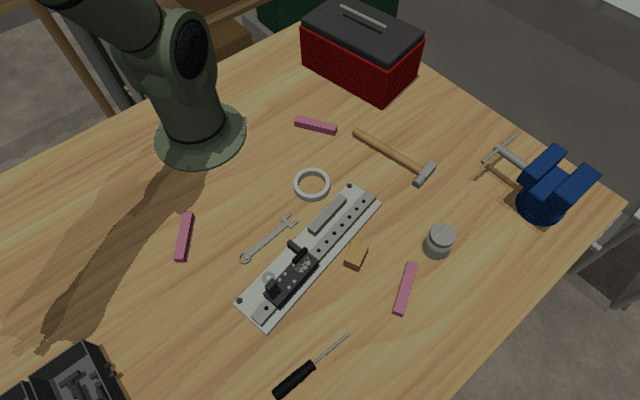

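View pics/side0.png

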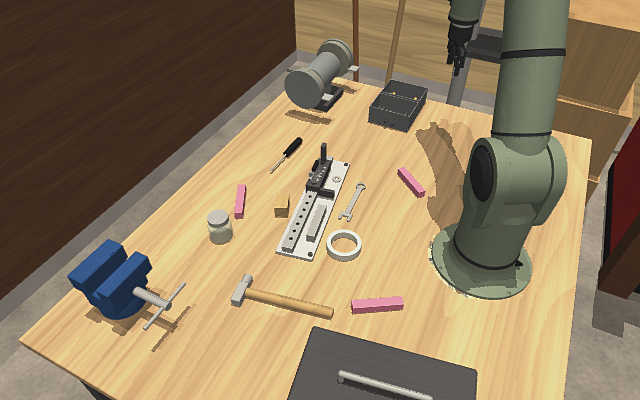

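View pics/wrist0.png

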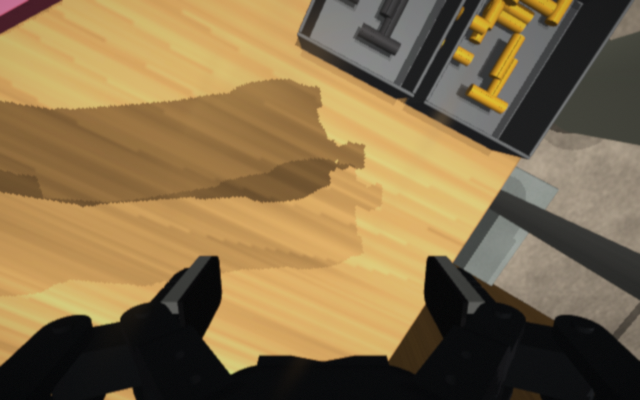

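```bash
python3 - <<'E'
import cv2
p=cv2.imread("pics/scene0.png")[180:340,220:440]; cv2.imwrite("pics/scene0z.png",cv2.resize(p,None,fx=3.6,fy=3.6,interpolation=2))
p=cv2.imread("pics/side0.png")[110:270,200:420]; cv2.imwrite("pics/side0z.png",cv2.resize(p,None,fx=3.6,fy=3.6,interpolation=2))
E
```

```text
(no output)
```

View pics/scene0z.png

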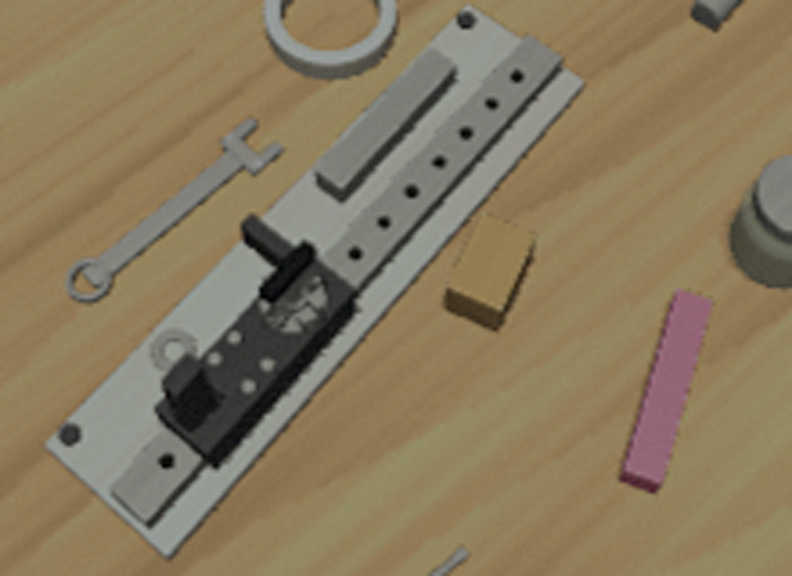

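View pics/side0z.png

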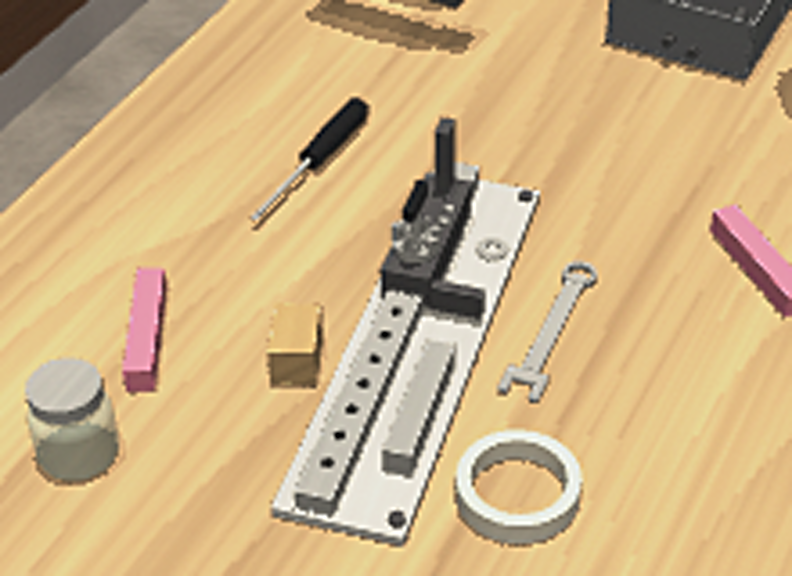

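The scene view shows the bed running diagonally, with corners at zoomed (45,443), (172,556), (583,82) and (468,5). The T-bar is at about (288,272), the post top at about (183,370), and the bare bar's near end at about (330,190). The pink bars are the look-alikes.

```bash
python3 - <<'E'
from h import *
f=viewer.grab_frame("scene"); c=cam(f); g=viewer.grab_frame("side"); d=cam(g)
zs=lambda u,v:(u/3.6+220,v/3.6+180); zd=lambda u,v:(u/3.6+200,v/3.6+110)
C=[at_z(c,zs(*p),.012) for p in((45,443),(172,556),(583,82),(468,5))]
print("corners scene",np.round(C,3))
print("side", [np.round(at_z(d,zd(*p),.012),3) for p in((540,192),(407,541),(274,513))])
C=np.array(C); v=(C[2]+C[3]-C[0]-C[1])/2; w=(C[1]+C[2]-C[0]-C[3])/2
print(np.linalg.norm(v),np.linalg.norm(w),np.degrees(np.arctan2(v[1],v[0])),np.degrees(np.arctan2(w[1],w[0])))
print("knob",at_z(c,zs(288,269),.116),at_z(d,zd(414,198),.112))
print("post",at_z(c,zs(184,366),.124),at_z(d,zd(446,121),.124))
print("bar near", at_z(c,zs(332,188),.037))
E
```

```text
corners scene [[ 0.497 -0.209  0.012]
 [ 0.606 -0.188  0.012]
 [ 0.528  0.239  0.012]
 [ 0.422  0.221  0.012]]
side [array([ 0.491, -0.205,  0.012]), array([0.413, 0.225, 0.012]), array([0.518, 0.247, 0.012])]
0.4350555409139977 0.10877644625160961 100.12866800880761 10.243172080372135
knob [ 0.54351358 -0.04088464  0.116     ] [ 0.53928229 -0.03690984  0.112     ]
post [ 0.55501959 -0.12494122  0.124     ] [ 0.55576338 -0.13217521  0.124     ]
bar near [0.48575677 0.0366573  0.037     ]
```

```bash
python3 -m creep '[{"tx":20,"ty":-15,"rz":-3},{"tx":60,"ty":-45,"rz":-9},{"tx":105,"ty":-79,"rz":-16},{"tx":150,"ty":-112,"rz":-23},{"tx":190,"ty":-142,"rz":-29},{"tx":225,"ty":-168,"rz":-34},{"tx":235,"ty":-175,"rz":-36},{"tx":235,"ty":-175,"rz":-36}]'; python3 - <<'E'
from h import *
s=bot.observe(); print({k:np.round(v,3).tolist() for k,v in s.items()})
E
```

```text
{'clock': 1.15, 'qpos': [1.04, 0.521, -0.036, 1.599, 0.021, 1.021, -0.113], 'qd': [0.0, -0.002, -0.001, 0.001, -0.002, -0.0, -0.002], 'joint_efforts': [-0.001, -92.684, 1.978, -37.026, 0.018, 0.002, -0.0], 'position': [0.278, -0.56, 0.231], 'tool_rot': [3.142, -0.0, 0.461], 'force': [0.24, -0.425, -0.933], 'moment': [0.017, 0.026, -0.011], 'grip_width': 0.085}schema error: expected keys rx, ry, rz, tx, ty, tz, hand
```

```bash
python3 -m creep '[{"rx":0,"ry":0,"rz":-3,"tx":20,"ty":-15,"tz":0,"hand":-1},{"rx":0,"ry":0,"rz":-9,"tx":60,"ty":-45,"tz":0,"hand":-1},{"rx":0,"ry":0,"rz":-16,"tx":105,"ty":-79,"tz":0,"hand":-1},{"rx":0,"ry":0,"rz":-23,"tx":150,"ty":-112,"tz":0,"hand":-1},{"rx":0,"ry":0,"rz":-29,"tx":190,"ty":-142,"tz":0,"hand":-1},{"rx":0,"ry":0,"rz":-34,"tx":225,"ty":-168,"tz":0,"hand":-1},{"rx":0,"ry":0,"rz":-36,"tx":235,"ty":-175,"tz":0,"hand":-1},{"rx":0,"ry":0,"rz":-36,"tx":235,"ty":-175,"tz":0,"hand":-1}]'; python3 - <<'E'
from h import *
s=bot.observe(); print({k:np.round(v,3).tolist() for k,v in s.items()})
E
```

```text
clock: 1.95
position: [0.4121, -0.2962, 0.2316]
tool_rot: [3.141, -0.001, 1.094]
force: [-0.5, -1.4, -0.4]
grip_width: 0.0853
{'clock': 1.95, 'qpos': [0.718, 0.345, -0.268, 1.895, 0.112, 0.916, -0.08], 'qd': [0.046, 0.011, 0.054, -0.013, 0.004, 0.004, 0.007], 'joint_efforts': [-3.215, -72.435, -4.239, -33.49, -0.062, -0.052, -0.211], 'position': [0.412, -0.296, 0.232], 'tool_rot': [3.141, -0.001, 1.094], 'force': [-0.537, -1.364, -0.352], 'moment': [-0.077, -0.025, -0.022], 'grip_width': 0.085}
```

```bash
python3 -m creep '[{"rx":0,"ry":0,"rz":-4,"tx":30,"ty":0,"tz":0,"hand":-1},{"rx":0,"ry":0,"rz":-10,"tx":75,"ty":-1,"tz":0,"hand":-1},{"rx":0,"ry":0,"rz":-17,"tx":122,"ty":-1,"tz":0,"hand":-1},{"rx":0,"ry":0,"rz":-24,"tx":170,"ty":-2,"tz":0,"hand":-1},{"rx":0,"ry":0,"rz":-30,"tx":217,"ty":-3,"tz":0,"hand":-1},{"rx":0,"ry":0,"rz":-35,"tx":258,"ty":-3,"tz":0,"hand":-1},{"rx":0,"ry":0,"rz":-37.5,"tx":288,"ty":-3,"tz":0,"hand":-1},{"rx":0,"ry":0,"rz":-37.5,"tx":288,"ty":-3,"tz":0,"hand":-1}]'; cat > w.py <<'E'
from h import *
import sys
s=bot.observe(); f=viewer.grab_frame("wrist"); save(f,sys.argv[1]); 
print({k:np.round(s[k],4).tolist() for k in("clock","qpos","position","tool_rot","force","moment","grip_width")})
import pickle; pickle.dump((s,{k:v for k,v in f.items()}),open(sys.argv[1]+".pkl","wb"))
E
python3 w.py w1
```

```text
clock: 2.75
position: [0.5428, -0.0391, 0.2312]
tool_rot: [3.141, -0.002, 1.748]
force: [0.0, 0.5, -0.3]
grip_width: 0.0855
{'clock': 2.75, 'qpos': [0.3302, 0.4281, -0.4904, 1.7966, 0.2366, 0.9747, -0.0793], 'position': [0.5428, -0.0391, 0.2312], 'tool_rot': [3.1407, -0.0015, 1.7479], 'force': [0.0335, 0.4893, -0.3271], 'moment': [0.0175, 0.0084, -0.0066], 'grip_width': 0.0855}
```

View pics/w1.png

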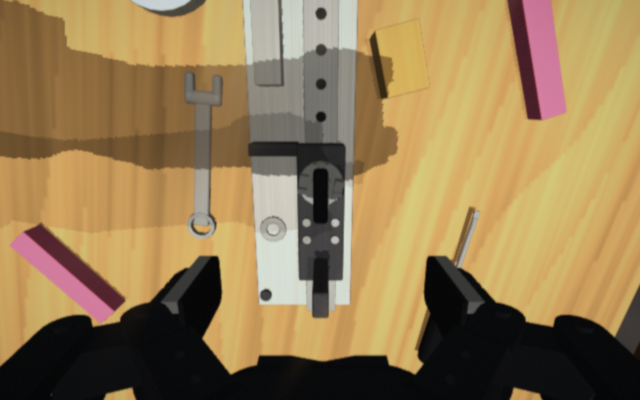

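The wrist view shows the T-bar as a black vertical strip at about x 314–327, y 169–222. The bed lies nearly vertical in the picture, and the stop finger is at (272,148). The bar end is at (268,85). I'll zoom in.

```bash
python3 - <<'E'
import cv2
p=cv2.imread("pics/w1.png")[60:330,230:380]; cv2.imwrite("pics/w1z.png",cv2.resize(p[:110],None,fx=5,fy=5,interpolation=2));cv2.imwrite("pics/w1y.png",cv2.resize(p[100:210],None,fx=5,fy=5,interpolation=2))
E
```

```text
(no output)
```

View pics/w1z.png

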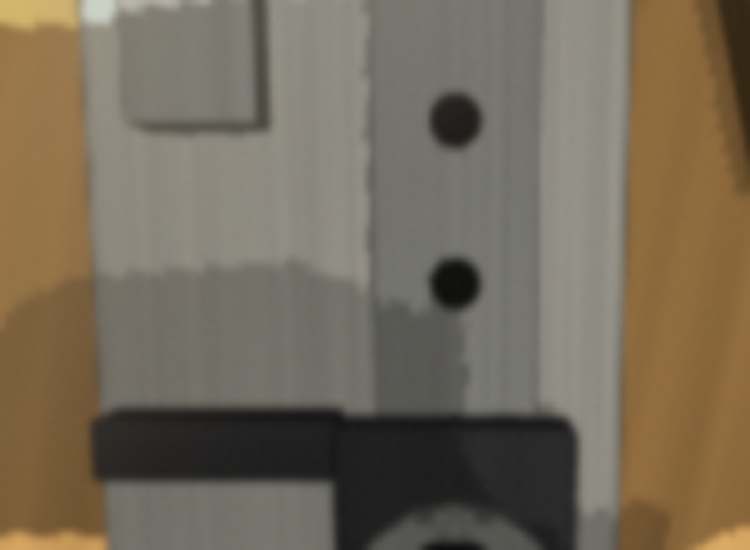

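View pics/w1y.png

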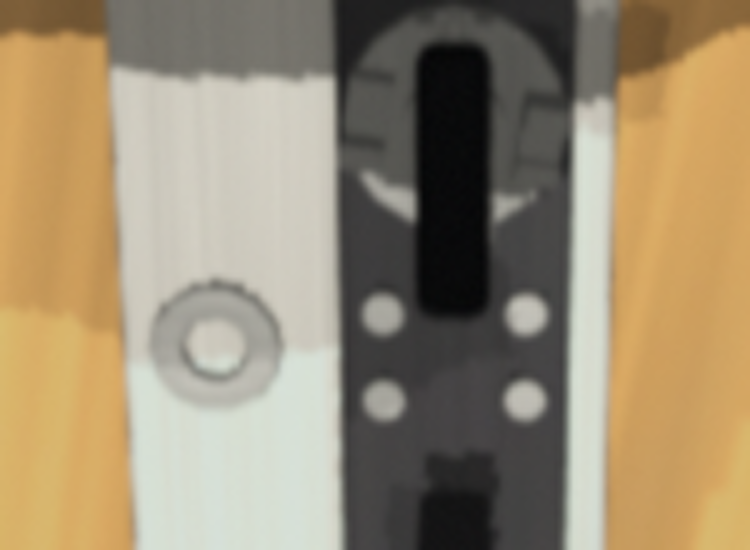

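```bash
python3 - <<'E'
from h import *
import pickle
s,f=pickle.load(open("w1.pkl","rb")); c=cam(f,s)
A=lambda u,v:(u/5+230,v/5+60); B=lambda u,v:(u/5+230,v/5+160)
def yaw(p,q,z):
    a=at_z(c,p,z);b=at_z(c,q,z);d=a-b;return np.degrees(np.arctan2(d[1],d[0])),a.round(4),b.round(4)
print("left",yaw(A(83,30),B(135,540),.012)); print("right",yaw(A(632,10),B(607,540),.012))
print("guide holes",[at_z(c,A(*p),.032).round(4) for p in((455,120),(455,284))])
print("carriage R", yaw(A(577,450),B(568,540),.054)); print("knob sides",yaw(B(418,60),B(418,300),.116),yaw(B(490,60),B(490,300),.116))
th=np.radians(100.2); ey=np.array([np.cos(th),np.sin(th)]); ex=np.array([ey[1],-ey[0]])
def bed(P): return (np.round([P[:2]@ex,P[:2]@ey],4)*1000).tolist()
print("tcp",bed(np.array(s["position"])))
print("knob front bottom/top, back top",[bed(at_z(c,B(*p),z)) for p,z in(((454,42),.102),((454,42),.116),((454,318),.116))])
print("collar", [bed(at_z(c,B(*p),.076)) for p in((345,100),(570,100),(454,5))])
print("washer",bed(at_z(c,B(216,345),.014)))
print("bar",[bed(at_z(c,A(*p),z)) for p,z in(((125,123),.037),((255,123),.037),((195,130),.012))])
print("finger",[bed(at_z(c,A(*p),z)) for p,z in(((215,410),.0),((215,410),.014),((215,432),.036),((215,480),.036))])
E
```

```text
left (np.float64(99.81030037421795), array([0.452 , 0.0536, 0.012 ]), array([ 0.4893, -0.1622,  0.012 ]))
right (np.float64(100.09699356349836), array([0.5581, 0.0762, 0.012 ]), array([ 0.5971, -0.1431,  0.012 ]))
guide holes [array([0.5276, 0.0487, 0.032 ]), array([0.5328, 0.019 , 0.032 ])]
carriage R (np.float64(100.21736586457565), array([ 0.5604, -0.006 ,  0.054 ]), array([ 0.5817, -0.1246,  0.054 ]))
knob sides (np.float64(99.66550165963378), array([ 0.5342, -0.02  ,  0.116 ]), array([ 0.5407, -0.058 ,  0.116 ])) (np.float64(100.31283830771017), array([ 0.5451, -0.0181,  0.116 ]), array([ 0.552, -0.056,  0.116]))
tcp [527.3, -134.6]
knob front bottom/top, back top [[527.6999999999999, -114.0], [527.8000000000001, -111.5], [527.5999999999999, -155.9]]
collar [[508.2, -128.89999999999998], [548.1, -129.0], [527.5999999999999, -112.0]]
washer [473.9, -197.6]
bar [[466.3, -46.199999999999996], [490.59999999999997, -46.300000000000004], [475.6, -46.1]]
finger [[475.6, -102.8], [477.6, -101.5], [480.6, -103.6], [480.2, -113.0]]
```

```bash
python3 -m creep '[{"rx":0,"ry":0,"rz":0,"tx":0,"ty":0,"tz":20,"hand":-1},{"rx":0,"ry":0,"rz":0,"tx":0,"ty":0,"tz":55,"hand":-0.5},{"rx":0,"ry":0,"rz":0,"tx":0,"ty":0,"tz":90,"hand":-0.2},{"rx":0,"ry":0,"rz":0,"tx":0,"ty":0,"tz":115,"hand":-0.2},{"rx":0,"ry":0,"rz":0,"tx":0,"ty":0,"tz":130,"hand":0},{"rx":0,"ry":0,"rz":0,"tx":0,"ty":0,"tz":138,"hand":0},{"rx":0,"ry":0,"rz":0,"tx":0,"ty":0,"tz":138,"hand":0},{"rx":0,"ry":0,"rz":0,"tx":0,"ty":0,"tz":138,"hand":0}]' 30; python3 w.py w2
```

```text
clock: 3.6
position: [0.5416, -0.0427, 0.094]
tool_rot: [3.141, 0.0, 1.742]
force: [0.4, -0.3, -0.2]
grip_width: 0.0427
{'clock': 3.6, 'qpos': [0.2689, 0.6111, -0.412, 1.9119, 0.3688, 0.6923, -0.1922], 'position': [0.5416, -0.0427, 0.094], 'tool_rot': [3.141, 0.0004, 1.7424], 'force': [0.3569, -0.3272, -0.1603], 'moment': [-0.0181, 0.0335, -0.0233], 'grip_width': 0.0427}
```

View pics/w2.png

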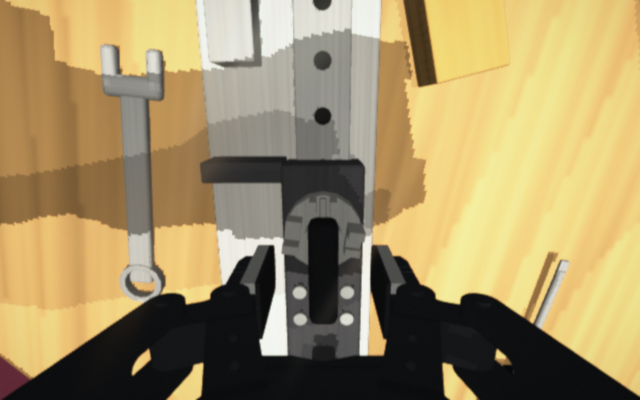

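```bash
python3 - <<'E'
import cv2
p=cv2.imread("pics/w2.png")[140:360,250:390]; cv2.imwrite("pics/w2z.png",cv2.resize(p[:150],None,fx=4,fy=4,interpolation=2))
p=cv2.imread("pics/w2.png")[0:190,190:390]; cv2.imwrite("pics/w2y.png",cv2.resize(p,None,fx=3,fy=3,interpolation=2))
E
python3 w.py w3
```

```text
{'clock': 3.65, 'qpos': [0.2688, 0.6108, -0.4122, 1.9118, 0.3689, 0.6922, -0.1923], 'position': [0.5418, -0.0425, 0.0942], 'tool_rot': [3.1404, 0.0005, 1.7426], 'force': [-0.0083, 0.146, -0.5461], 'moment': [-0.0301, -0.0094, -0.0548], 'grip_width': 0.0425}
```

View pics/w2z.png

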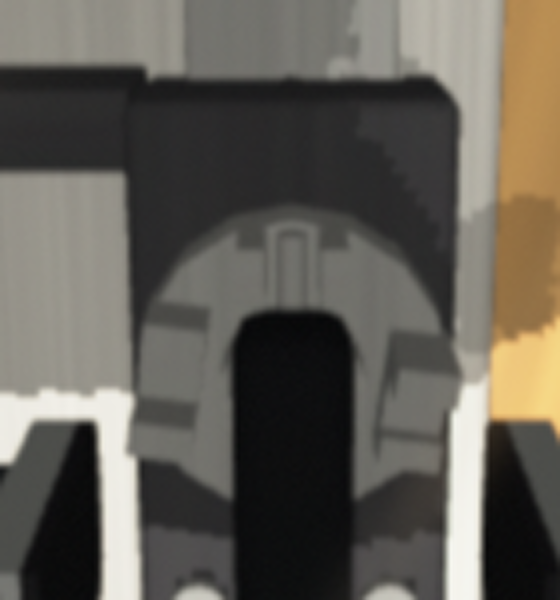

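View pics/w2y.png

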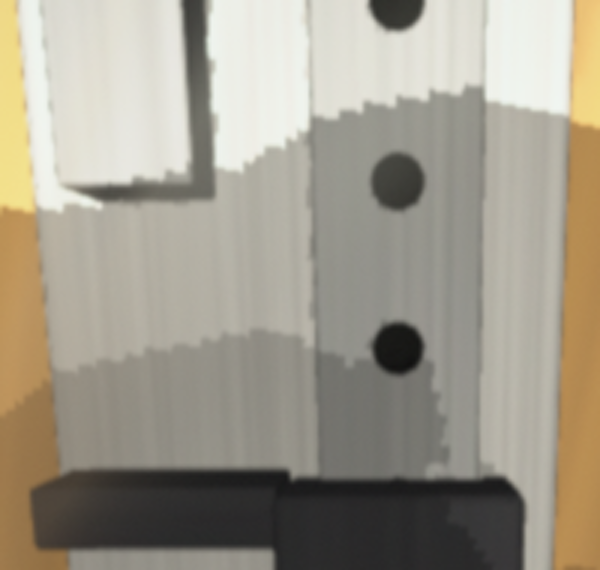

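```bash
python3 - <<'E'
from h import *
import pickle
s,f=pickle.load(open("w3.pkl","rb")); c=cam(f,s)
p=f["pixels"][270:370,260:390]; cv2.imwrite("pics/w3z.png",cv2.resize(np.clip(p.astype(int)*2,0,255).astype(np.uint8),None,fx=5,fy=5,interpolation=2))
th=np.radians(100.1); ey=np.array([np.cos(th),np.sin(th)]); ex=np.array([ey[1],-ey[0]])
def bed(P): return (np.round([P[:2]@ex,P[:2]@ey],4)*1000).tolist()
print("tcp",bed(np.array(s["position"])))
T=lambda u,v:(u/4+250,v/4+140); Y=lambda u,v:(u/3+190,v/3)
print("sides", bed(at_z(c,T(233,450),.116)),bed(at_z(c,T(354,450),.116)))
print("front",bed(at_z(c,T(292,312),.102)))
for v in(318,322,326,330): print(v,bed(at_z(c,(323,v),.116)))
print("pin front", bed(at_z(c,T(292,232),.079)),bed(at_z(c,T(292,232),.075)))
print("carr front bottom/top",bed(at_z(c,T(292,78),.032)),bed(at_z(c,T(292,100),.054)))
print("finger",bed(at_z(c,Y(100,490),.036)),bed(at_z(c,Y(200,471),.014)),bed(at_z(c,Y(150,547),.036)))
print("bar bottom",bed(at_z(c,Y(150,199),.012)),"top",bed(at_z(c,Y(120,185),.037)))
E
```

```text
tcp [526.0, -136.9]
sides [522.2, -122.1] [533.6999999999999, -122.2]
front [527.9000000000001, -113.0]
318 [527.6999999999999, -150.9]
322 [527.6999999999999, -152.7]
326 [527.6999999999999, -154.6]
330 [527.5999999999999, -156.5]
pin front [528.0, -110.60000000000001] [528.0, -111.69999999999999]
carr front bottom/top [528.2, -99.3] [528.1, -98.9]
finger [469.4, -100.6] [485.0, -100.1] [478.4, -112.10000000000001]
bar bottom [477.6, -44.6] top [478.0, -44.900000000000006]
```

View pics/w3z.png

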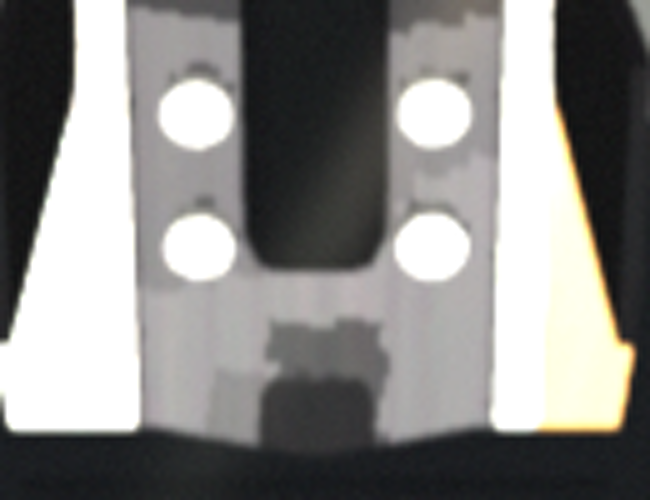

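```bash
python3 - <<'E'
from h import *
import pickle
s,f=pickle.load(open("w3.pkl","rb")); c=cam(f,s)
print(np.round(f["tool_from_camera"],5))
P=at_z(c,(323.3,270),.116); print(P, rot(s["tool_rot"]).T@(P-s["position"]))
S=[bot.observe() for _ in range(3)]; print([np.round(np.r_[x["position"],x["tool_rot"]],4).tolist() for x in S])
E
```

```text
[[-1.4600e-03 -9.6298e-01 -2.6957e-01  6.8330e-02]
 [ 1.0000e+00 -1.3500e-03 -6.0000e-04  1.7200e-03]
 [ 2.1000e-04 -2.6957e-01  9.6298e-01 -1.4211e-01]
 [ 0.0000e+00  0.0000e+00  0.0000e+00  1.0000e+00]]
[ 0.54244004 -0.03493999  0.116     ] [ 0.00733749  0.00193768 -0.02182158]
[[0.5418, -0.0424, 0.0942, 3.1403, 0.0005, 1.7429], [0.5418, -0.0424, 0.0942, 3.1403, 0.0005, 1.7429], [0.5418, -0.0424, 0.0942, 3.1403, 0.0005, 1.7429]]
```

```bash
python3 -m creep '[{"rx":0,"ry":0,"rz":0,"tx":1,"ty":0,"tz":1,"hand":0.3},{"rx":0,"ry":0,"rz":0,"tx":2,"ty":0,"tz":2,"hand":0.55},{"rx":0,"ry":0,"rz":0,"tx":2,"ty":0,"tz":2,"hand":0.55},{"rx":0,"ry":0,"rz":0,"tx":2,"ty":0,"tz":2,"hand":0.55},{"rx":0,"ry":0,"rz":0,"tx":2,"ty":0,"tz":2,"hand":0.55}]' 30; python3 w.py w4;  python3 - <<'E'
import cv2,numpy as np
p=cv2.imread("pics/w4.png")[180:340,240:400]; cv2.imwrite("pics/w4z.png",cv2.resize(np.clip(p.astype(int)*2,0,255).astype(np.uint8),None,fx=3.7,fy=3.7,interpolation=2))
E
```

```text
clock: 4.2
position: [0.541, -0.04, 0.0913]
tool_rot: [-3.142, -0.0, 1.744]
force: [0.2, 0.6, 0.4]
grip_width: 0.019
{'clock': 4.2, 'qpos': [0.2631, 0.6145, -0.4105, 1.9148, 0.3713, 0.6869, -0.1982], 'position': [0.541, -0.04, 0.0913], 'tool_rot': [-3.1416, -0.0, 1.7436], 'force': [0.1683, 0.5929, 0.405], 'moment': [-0.0455, 0.0009, -0.0469], 'grip_width': 0.019}
```

View pics/w4z.png

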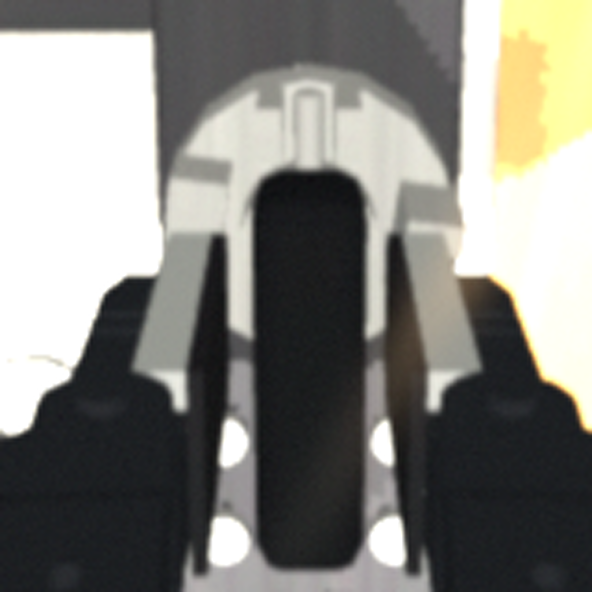

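```bash
python3 - <<'E'
from h import *
import pickle
s,f=pickle.load(open("w4.pkl","rb")); c=cam(f,s); R=rot(s["tool_rot"])
T=lambda u,v:(u/3.7+240,v/3.7+180)
t=lambda p,z:(1000*(R.T@(at_z(c,T(*p),z)-s["position"]))).round(1)
for z in(.091,.093): print("pad",t((225,235),z),t((387,235),z),t((207,575),z),t((408,575),z))
print("knob",t((308,168),.102),t((308,570),.116),"pin",t((310,88),.079),"collar front",t((310,65),.08))
E
```

```text
pad [ 9.2 -8.1  0.3] [ 9.1 11.5  0.3] [-38.8 -11.3   0.3] [-38.9  15.1   0.3]
pad [10.  -8.  -1.7] [10.  11.4 -1.7] [-37.3 -11.2  -1.7] [-37.4  14.9  -1.7]
knob [ 21.7   2.  -10.7] [-19.4   1.9 -24.7] pin [24.2  2.3 12.3] collar front [27.5  2.3 11.3]
```

```bash
python3 -m creep '[{"rx":0,"ry":0,"rz":0,"tx":1,"ty":0.2,"tz":0,"hand":0.55},{"rx":0,"ry":0,"rz":0,"tx":2,"ty":0.2,"tz":0,"hand":0.6},{"rx":0,"ry":0,"rz":0,"tx":2,"ty":0.2,"tz":0,"hand":0.7},{"rx":0,"ry":0,"rz":0,"tx":2,"ty":0.2,"tz":0,"hand":0.85},{"rx":0,"ry":0,"rz":0,"tx":2,"ty":0.2,"tz":0,"hand":1},{"rx":0,"ry":0,"rz":0,"tx":2,"ty":0.2,"tz":0,"hand":1},{"rx":0,"ry":0,"rz":0,"tx":2,"ty":0.2,"tz":0,"hand":1}]' 30; python3 w.py w5;  python3 - <<'E'
import cv2,numpy as np
p=cv2.imread("pics/w5.png")[180:340,240:400]; cv2.imwrite("pics/w5z.png",cv2.resize(np.clip(p.astype(int)*2,0,255).astype(np.uint8),None,fx=3.7,fy=3.7,interpolation=2))
E
```

```text
clock: 4.95
position: [0.541, -0.0379, 0.0914]
tool_rot: [3.141, -0.0, 1.744]
force: [-0.5, 1.1, 2.2]
grip_width: 0.0112
{'clock': 4.95, 'qpos': [0.2594, 0.6141, -0.4106, 1.9154, 0.3713, 0.6863, -0.202], 'position': [0.541, -0.0379, 0.0914], 'tool_rot': [3.1413, -0.0001, 1.7436], 'force': [-0.4548, 1.1096, 2.2001], 'moment': [0.2767, -0.0768, 0.0363], 'grip_width': 0.0112}
```

View pics/w5z.png

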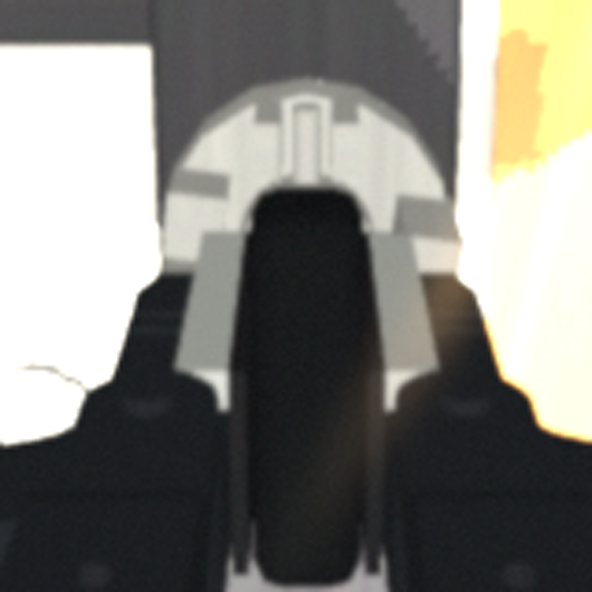

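```bash
python3 -m creep '[{"rx":0,"ry":0,"rz":0,"tx":0,"ty":0,"tz":-2,"hand":1},{"rx":0,"ry":0,"rz":0,"tx":0,"ty":0,"tz":-4,"hand":1},{"rx":0,"ry":0,"rz":0,"tx":0,"ty":0,"tz":-6,"hand":1},{"rx":0,"ry":0,"rz":0,"tx":0,"ty":0,"tz":-8,"hand":1},{"rx":0,"ry":0,"rz":0,"tx":0,"ty":0,"tz":-10,"hand":1},{"rx":0,"ry":0,"rz":0,"tx":0,"ty":0,"tz":-11.5,"hand":1},{"rx":0,"ry":0,"rz":0,"tx":0,"ty":0,"tz":-11.5,"hand":1}]' 30; python3 w.py w6
```

```text
clock: 5.7
position: [0.5407, -0.038, 0.1029]
tool_rot: [-3.141, -0.0, 1.744]
force: [2.5, 2.2, -13.0]
grip_width: 0.0116
{'clock': 5.7, 'qpos': [0.2668, 0.5965, -0.4199, 1.9095, 0.3591, 0.7096, -0.1917], 'position': [0.5407, -0.038, 0.1029], 'tool_rot': [-3.1414, -0.0, 1.7435], 'force': [2.4952, 2.236, -13.0146], 'moment': [0.4668, -0.5994, 0.0509], 'grip_width': 0.0116}
```

View pics/w6.png

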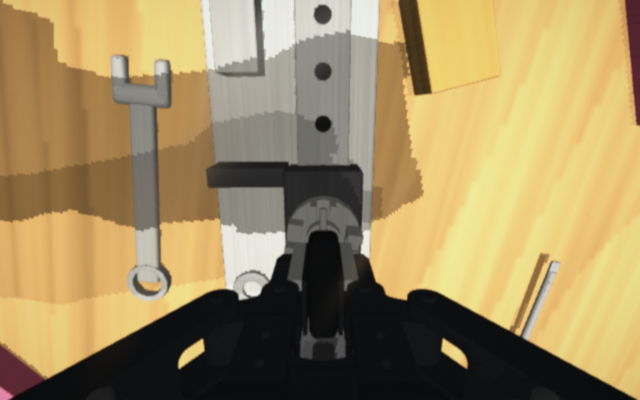

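```bash
python3 -m creep '[{"rx":0,"ry":0,"rz":0,"tx":0,"ty":0,"tz":-0.7,"hand":1},{"rx":0,"ry":0,"rz":-2,"tx":0,"ty":0,"tz":-0.7,"hand":1},{"rx":0,"ry":0,"rz":-5,"tx":0,"ty":0,"tz":-0.7,"hand":1},{"rx":0,"ry":0,"rz":-8,"tx":0,"ty":0,"tz":-0.7,"hand":1},{"rx":0,"ry":0,"rz":-8,"tx":0,"ty":0,"tz":-0.7,"hand":1}]' 30; python3 w.py w7; python3 - <<'E'
import cv2,numpy as np
p=cv2.imread("pics/w7.png")[160:320,240:400]; cv2.imwrite("pics/w7z.png",cv2.resize(np.clip(p.astype(int)*2,0,255).astype(np.uint8),None,fx=3.7,fy=3.7,interpolation=2))
E
```

```text
clock: 6.25
position: [0.5406, -0.0381, 0.1033]
tool_rot: [-3.141, -0.0, 1.885]
force: [0.9, 2.0, -13.3]
grip_width: 0.0113
{'clock': 6.25, 'qpos': [0.2937, 0.6019, -0.4573, 1.9079, 0.3885, 0.7202, -0.0756], 'position': [0.5406, -0.0381, 0.1033], 'tool_rot': [-3.141, -0.0003, 1.8855], 'force': [0.9324, 1.9791, -13.2568], 'moment': [0.4487, -0.3251, 0.0323], 'grip_width': 0.0113}
```

View pics/w7z.png

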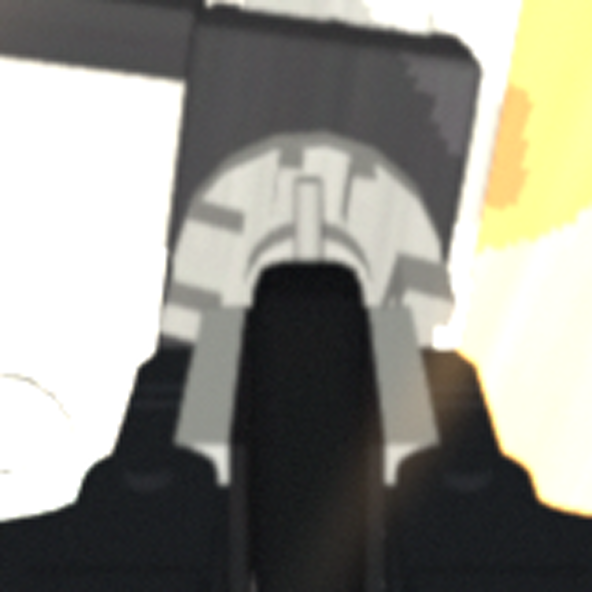

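```bash
python3 -m creep '[{"rx":0,"ry":0,"rz":-3,"tx":0,"ty":0,"tz":0,"hand":1},{"rx":0,"ry":0,"rz":-7,"tx":0,"ty":0,"tz":0,"hand":1},{"rx":0,"ry":0,"rz":-11,"tx":0,"ty":0,"tz":0,"hand":1},{"rx":0,"ry":0,"rz":-15,"tx":0,"ty":0,"tz":0,"hand":1},{"rx":0,"ry":0,"rz":-18,"tx":0,"ty":0,"tz":0,"hand":1},{"rx":0,"ry":0,"rz":-18,"tx":0,"ty":0,"tz":0,"hand":1}]' 30; python3 w.py w8; python3 - <<'E'
import cv2,numpy as np
p=cv2.imread("pics/w8.png")[160:320,240:400]; cv2.imwrite("pics/w8z.png",cv2.resize(np.clip(p.astype(int)*2,0,255).astype(np.uint8),None,fx=3.7,fy=3.7,interpolation=2))
E
```

```text
clock: 6.9
position: [0.5403, -0.0382, 0.1032]
tool_rot: [-3.141, -0.001, 2.197]
force: [-1.1, 1.4, -13.8]
grip_width: 0.0112
{'clock': 6.9, 'qpos': [0.3501, 0.617, -0.5371, 1.9052, 0.4529, 0.7429, 0.1798], 'position': [0.5403, -0.0382, 0.1032], 'tool_rot': [-3.1406, -0.0006, 2.1972], 'force': [-1.0926, 1.3955, -13.816], 'moment': [0.2769, 0.2683, 0.0239], 'grip_width': 0.0112}
```

View pics/w8z.png

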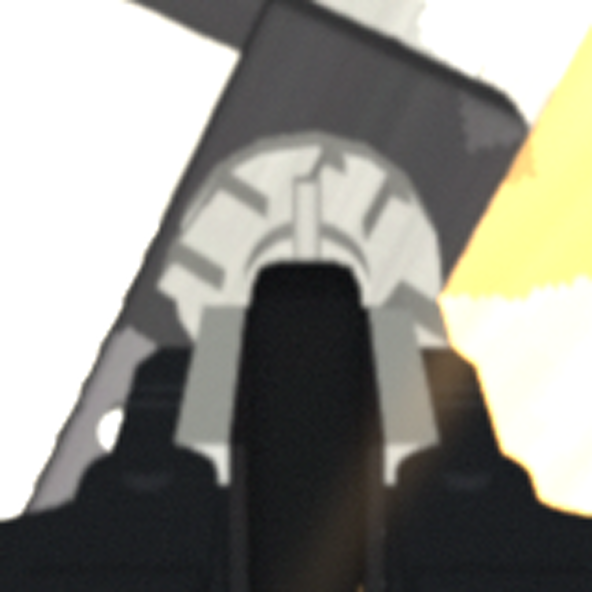

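```bash
python3 -m creep '[{"rx":0,"ry":0,"rz":-3,"tx":0,"ty":0,"tz":0,"hand":1},{"rx":0,"ry":0,"rz":-7,"tx":0,"ty":0,"tz":0,"hand":1},{"rx":0,"ry":0,"rz":-11,"tx":0,"ty":0,"tz":0,"hand":1},{"rx":0,"ry":0,"rz":-15,"tx":0,"ty":0,"tz":0,"hand":1},{"rx":0,"ry":0,"rz":-18,"tx":0,"ty":0,"tz":0,"hand":1},{"rx":0,"ry":0,"rz":-20,"tx":0,"ty":0,"tz":0,"hand":1},{"rx":0,"ry":0,"rz":-20,"tx":0,"ty":0,"tz":0,"hand":1}]' 30; python3 w.py w9; python3 - <<'E'
import cv2,numpy as np
p=cv2.imread("pics/w9.png")[160:320,240:400]; cv2.imwrite("pics/w9z.png",cv2.resize(np.clip(p.astype(int)*2,0,255).astype(np.uint8),None,fx=3.7,fy=3.7,interpolation=2))
E
```

```text
clock: 7.65
position: [0.5402, -0.0385, 0.1032]
tool_rot: [-3.14, -0.001, 2.545]
force: [-4.9, -1.5, -12.2]
grip_width: 0.0116
{'clock': 7.65, 'qpos': [0.4104, 0.637, -0.6243, 1.9021, 0.5227, 0.7716, 0.4679], 'position': [0.5402, -0.0385, 0.1032], 'tool_rot': [-3.1403, -0.0008, 2.5454], 'force': [-4.9356, -1.5329, -12.1568], 'moment': [-0.3891, 1.1285, -0.0392], 'grip_width': 0.0116}
```

View pics/w9z.png

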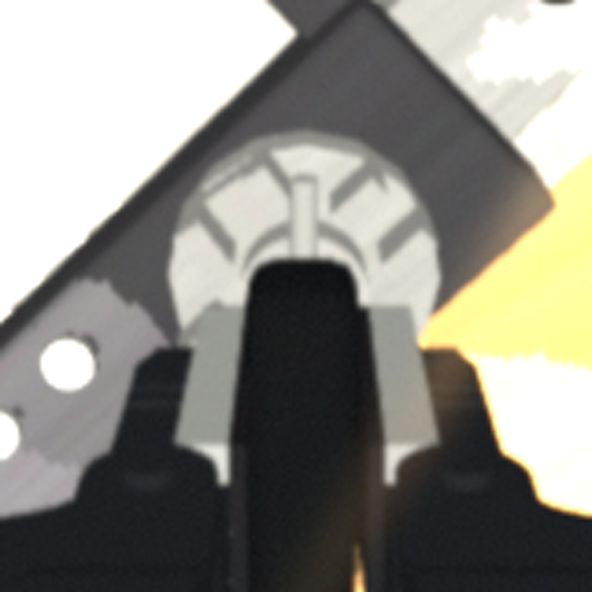

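```bash
python3 -m creep '[{"rx":0,"ry":0,"rz":0,"tx":0.5,"ty":-0.7,"tz":0,"hand":1},{"rx":0,"ry":0,"rz":-2,"tx":0.5,"ty":-0.7,"tz":0,"hand":1},{"rx":0,"ry":0,"rz":-4,"tx":0.5,"ty":-0.7,"tz":0,"hand":1},{"rx":0,"ry":0,"rz":-4,"tx":0.5,"ty":-0.7,"tz":0,"hand":1}]' 30; python3 w.py w10; python3 - <<'E'
import cv2,numpy as np
p=cv2.imread("pics/w10.png")[160:320,240:400]; cv2.imwrite("pics/w10z.png",cv2.resize(np.clip(p.astype(int)*2,0,255).astype(np.uint8),None,fx=3.7,fy=3.7,interpolation=2))
E
```

```text
clock: 8.1
position: [0.54, -0.0385, 0.1035]
tool_rot: [-3.141, -0.0, 2.618]
force: [-3.4, -3.3, -13.3]
grip_width: 0.0113
{'clock': 8.1, 'qpos': [0.4234, 0.6406, -0.6428, 1.903, 0.5369, 0.7763, 0.5282], 'position': [0.54, -0.0385, 0.1035], 'tool_rot': [-3.1413, -0.0001, 2.618], 'force': [-3.4115, -3.3145, -13.3481], 'moment': [-0.7018, 0.8352, 0.021], 'grip_width': 0.0113}
```

View pics/w10z.png

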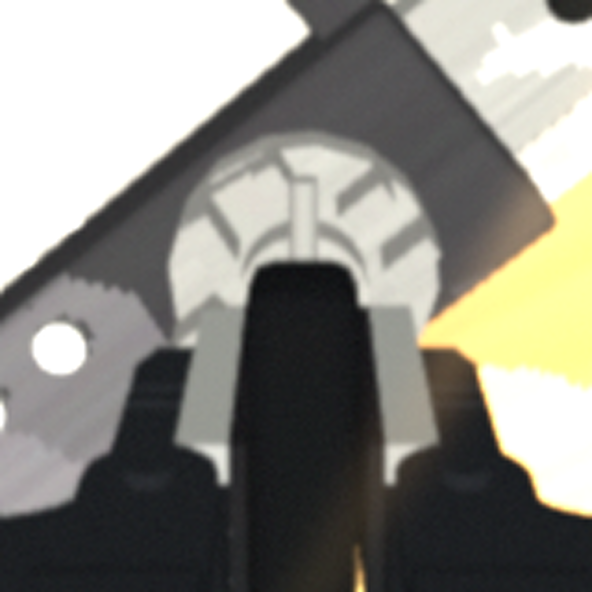

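```bash
cat > q.py <<'E'
from workcell import bot; import numpy as np
s=bot.observe(); print("ang",round(float((s["tool_rot"][2]-1.7436)%6.283),4),"Mz",np.round(s["moment"],3))
E
python3 -m creep '[{"rx":0,"ry":0,"rz":-1,"tx":0,"ty":-0.3,"tz":0,"hand":1},{"rx":0,"ry":0,"rz":-2,"tx":0,"ty":-0.3,"tz":0,"hand":1},{"rx":0,"ry":0,"rz":-3,"tx":0,"ty":-0.3,"tz":0,"hand":1},{"rx":0,"ry":0,"rz":-3,"tx":0,"ty":-0.3,"tz":0,"hand":1}]'; python3 q.py
```

```text
clock: 8.55
position: [0.5399, -0.0386, 0.1035]
tool_rot: [3.142, 0.0, 2.67]
force: [-2.0, -2.8, -14.7]
grip_width: 0.0116
ang 0.9259 Mz [-0.697  0.763  0.034]
```

```bash
python3 -m creep '[{"rx":0,"ry":0,"rz":-1,"tx":0,"ty":0,"tz":0,"hand":1},{"rx":0,"ry":0,"rz":-2,"tx":0,"ty":0,"tz":0,"hand":1},{"rx":0,"ry":0,"rz":-2,"tx":0,"ty":0,"tz":0,"hand":1}]'; python3 q.py
```

```text
clock: 8.85
position: [0.5399, -0.0386, 0.1035]
tool_rot: [-3.142, -0.0, 2.704]
force: [-3.2, -2.7, -14.0]
grip_width: 0.0113
ang 0.9608 Mz [-0.779  0.793 -0.07 ]
```

```bash
python3 -m creep '[{"rx":0,"ry":0,"rz":-1,"tx":0,"ty":0,"tz":0,"hand":1},{"rx":0,"ry":0,"rz":-1,"tx":0,"ty":0,"tz":0,"hand":1}]'; python3 q.py;python3 w.py w11; python3 - <<'E'
import cv2,numpy as np
p=cv2.imread("pics/w11.png")[160:320,240:400]; cv2.imwrite("pics/w11z.png",cv2.resize(np.clip(p.astype(int)*2,0,255).astype(np.uint8),None,fx=3.7,fy=3.7,interpolation=2))
E
```

```text
clock: 9.05
position: [0.5399, -0.0386, 0.1035]
tool_rot: [-3.142, -0.0, 2.722]
force: [-4.1, -3.5, -12.7]
grip_width: 0.0114
ang 0.9782 Mz [-0.838  0.764  0.013]
{'clock': 9.05, 'qpos': [0.441, 0.6472, -0.6683, 1.9024, 0.5568, 0.7853, 0.6152], 'position': [0.5399, -0.0386, 0.1035], 'tool_rot': [-3.1416, -0.0, 2.7218], 'force': [-4.0541, -3.5148, -12.6951], 'moment': [-0.8378, 0.7644, 0.0128], 'grip_width': 0.0114}
```

View pics/w11z.png

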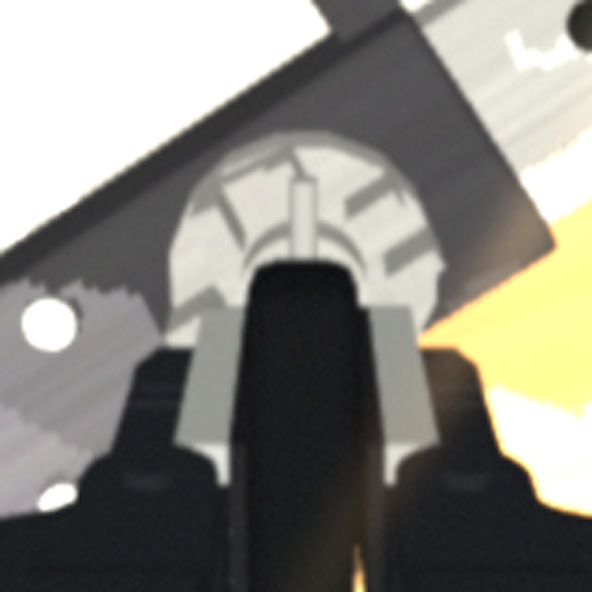

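```bash
python3 -m creep '[{"rx":0,"ry":0,"rz":-1,"tx":0,"ty":-0.3,"tz":0,"hand":1},{"rx":0,"ry":0,"rz":-2,"tx":0,"ty":-0.3,"tz":0,"hand":1},{"rx":0,"ry":0,"rz":-2,"tx":0,"ty":-0.3,"tz":0,"hand":1}]'; python3 q.py
```

```text
clock: 9.4
position: [0.5398, -0.0387, 0.1035]
tool_rot: [3.141, 0.0, 2.757]
force: [-2.8, -2.9, -13.5]
grip_width: 0.0115
ang 1.0133 Mz [-0.65   0.663 -0.022]
```

```bash
python3 -m creep '[{"rx":0,"ry":0,"rz":-1,"tx":0,"ty":0,"tz":0,"hand":1},{"rx":0,"ry":0,"rz":-2,"tx":0,"ty":0,"tz":0,"hand":1},{"rx":0,"ry":0,"rz":-2,"tx":0,"ty":0,"tz":0,"hand":1}]'; python3 q.py
```

```text
clock: 9.7
position: [0.5398, -0.0388, 0.1035]
tool_rot: [3.141, -0.0, 2.792]
force: [-3.4, -3.1, -13.8]
grip_width: 0.0112
ang 1.0482 Mz [-0.579  0.707  0.017]
```

```bash
python3 -m creep '[{"rx":0,"ry":0,"rz":-1,"tx":0,"ty":0,"tz":0,"hand":1},{"rx":0,"ry":0,"rz":-2,"tx":0,"ty":0,"tz":0,"hand":1},{"rx":0,"ry":0,"rz":-2,"tx":0,"ty":0,"tz":0,"hand":1}]'; python3 q.py
```

```text
clock: 10.0
position: [0.5398, -0.0389, 0.1035]
tool_rot: [3.142, -0.0, 2.827]
force: [-2.4, -3.4, -13.6]
grip_width: 0.0114
ang 1.083 Mz [-0.692  0.735 -0.052]
```

```bash
python3 w.py w12; python3 - <<'E'
import cv2,numpy as np
p=cv2.imread("pics/w12.png")[180:300,250:390]; cv2.imwrite("pics/w12z.png",cv2.resize(p,None,fx=5,fy=5,interpolation=2))
E
```

```text
{'clock': 10.0, 'qpos': [0.4587, 0.6544, -0.694, 1.9018, 0.5768, 0.7949, 0.7035], 'position': [0.5398, -0.0389, 0.1035], 'tool_rot': [3.1416, -0.0, 2.8266], 'force': [-2.4168, -3.3919, -13.5885], 'moment': [-0.6918, 0.7345, -0.0518], 'grip_width': 0.0114}
```

View pics/w12z.png

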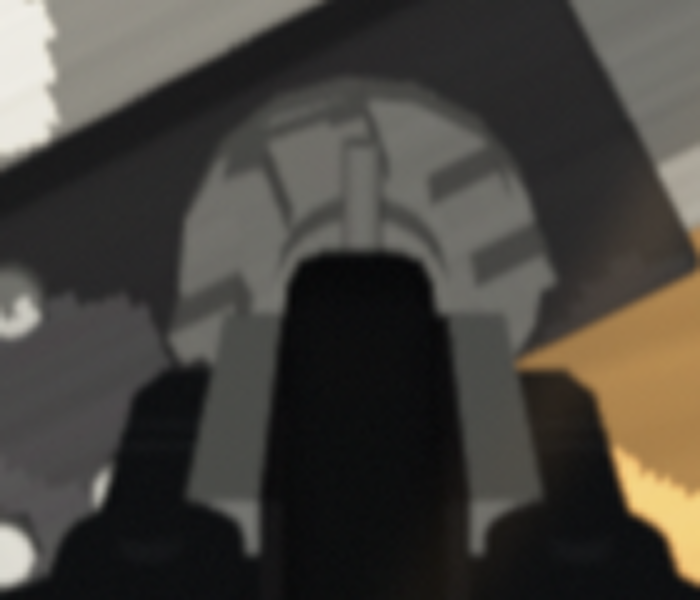

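```bash
python3 -m creep '[{"rx":0,"ry":0,"rz":-1,"tx":0,"ty":0,"tz":0,"hand":1},{"rx":0,"ry":0,"rz":-3,"tx":0,"ty":0,"tz":0,"hand":1},{"rx":0,"ry":0,"rz":-3,"tx":0,"ty":0,"tz":0,"hand":1}]'; python3 q.py
```

```text
clock: 10.35
position: [0.5397, -0.0389, 0.1035]
tool_rot: [-3.142, -0.0, 2.88]
force: [-2.9, -2.7, -13.8]
grip_width: 0.0116
ang 1.1365 Mz [-0.783  0.709 -0.001]
```

```bash
python3 -m creep '[{"rx":0,"ry":0,"rz":-1,"tx":0,"ty":-0.3,"tz":0,"hand":1},{"rx":0,"ry":0,"rz":-3,"tx":0,"ty":-0.3,"tz":0,"hand":1},{"rx":0,"ry":0,"rz":-3,"tx":0,"ty":-0.3,"tz":0,"hand":1}]'; python3 q.py
```

```text
clock: 10.65
position: [0.5397, -0.0391, 0.1035]
tool_rot: [3.141, -0.0, 2.932]
force: [-2.7, -2.9, -12.9]
grip_width: 0.0111
ang 1.1889 Mz [-0.617  0.718  0.031]
```

```bash
python3 w.py w13; python3 - <<'E'
import cv2,numpy as np
p=cv2.imread("pics/w13.png")[180:300,250:390]; cv2.imwrite("pics/w13z.png",cv2.resize(p,None,fx=5,fy=5,interpolation=2))
E
```

```text
{'clock': 10.65, 'qpos': [0.4763, 0.662, -0.7197, 1.9012, 0.5967, 0.8049, 0.7929], 'position': [0.5397, -0.0391, 0.1035], 'tool_rot': [3.1414, -0.0, 2.9325], 'force': [-2.7113, -2.9016, -12.8701], 'moment': [-0.6172, 0.7175, 0.0306], 'grip_width': 0.0111}
```

View pics/w13z.png

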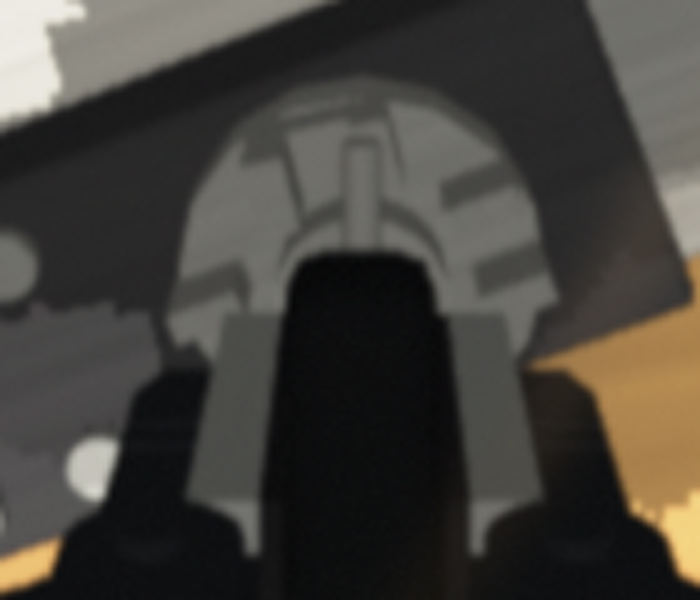

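```bash
python3 -m creep '[{"rx":0,"ry":0,"rz":-1,"tx":0,"ty":-0.2,"tz":0,"hand":1},{"rx":0,"ry":0,"rz":-3,"tx":0,"ty":-0.2,"tz":0,"hand":1},{"rx":0,"ry":0,"rz":-4,"tx":0,"ty":-0.2,"tz":0,"hand":1},{"rx":0,"ry":0,"rz":-4,"tx":0,"ty":-0.2,"tz":0,"hand":1}]'; python3 q.py
```

```text
clock: 11.1
position: [0.5397, -0.0393, 0.1035]
tool_rot: [3.141, -0.0, 3.001]
force: [-2.0, -2.0, -12.6]
grip_width: 0.0113
ang 1.2576 Mz [-0.48   0.593 -0.031]
```

```bash
python3 -m creep '[{"rx":0,"ry":0,"rz":-1,"tx":0,"ty":0,"tz":0,"hand":1},{"rx":0,"ry":0,"rz":-2,"tx":0,"ty":0,"tz":0,"hand":1},{"rx":0,"ry":0,"rz":-2,"tx":0,"ty":0,"tz":0,"hand":1}]'; python3 q.py
```

```text
clock: 11.4
position: [0.5397, -0.0393, 0.1035]
tool_rot: [3.142, 0.0, 3.036]
force: [-2.9, -2.2, -14.3]
grip_width: 0.0112
ang 1.2925 Mz [-0.573  0.622  0.012]
```

```bash
python3 w.py w14; python3 - <<'E'
import cv2,numpy as np
p=cv2.imread("pics/w14.png")[180:300,250:390]; cv2.imwrite("pics/w14z.png",cv2.resize(p,None,fx=5,fy=5,interpolation=2))
E
```

```text
{'clock': 11.4, 'qpos': [0.4928, 0.6697, -0.7445, 1.9004, 0.616, 0.8152, 0.8806], 'position': [0.5397, -0.0393, 0.1035], 'tool_rot': [3.1415, 0.0, 3.0361], 'force': [-2.8566, -2.2357, -14.2528], 'moment': [-0.5725, 0.6216, 0.0116], 'grip_width': 0.0112}
```

View pics/w14z.png

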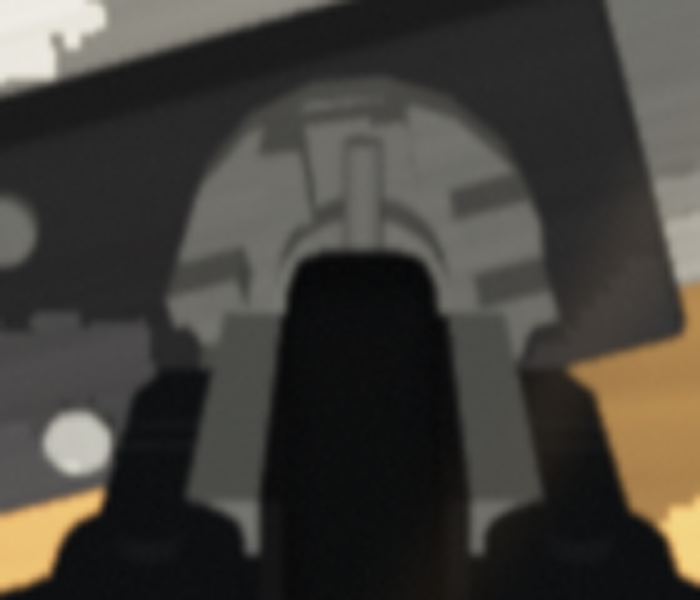

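```bash
python3 -m creep '[{"rx":0,"ry":0,"rz":-1,"tx":0,"ty":0,"tz":0,"hand":1},{"rx":0,"ry":0,"rz":-3,"tx":0,"ty":0,"tz":0,"hand":1},{"rx":0,"ry":0,"rz":-3,"tx":0,"ty":0,"tz":0,"hand":1}]'; python3 q.py
```

```text
clock: 11.75
position: [0.5396, -0.0394, 0.1034]
tool_rot: [3.142, -0.0, 3.09]
force: [-1.9, -2.8, -13.5]
grip_width: 0.0116
ang 1.346 Mz [-0.677  0.595 -0.074]
```

```bash
python3 -m creep '[{"rx":0,"ry":0,"rz":-1,"tx":0,"ty":0,"tz":0,"hand":1},{"rx":0,"ry":0,"rz":-2,"tx":0,"ty":0,"tz":0,"hand":1},{"rx":0,"ry":0,"rz":-2,"tx":0,"ty":0,"tz":0,"hand":1}]'; python3 q.py
```

```text
clock: 12.05
position: [0.5396, -0.0394, 0.1035]
tool_rot: [-3.142, -0.0, 3.123]
force: [-2.1, -2.9, -13.5]
grip_width: 0.0116
ang 1.3796 Mz [-0.794  0.626  0.02 ]
```

```bash
python3 w.py w15; python3 - <<'E'
import cv2,numpy as np
p=cv2.imread("pics/w15.png")[180:300,250:390]; cv2.imwrite("pics/w15z.png",cv2.resize(p,None,fx=5,fy=5,interpolation=2))
E
```

```text
{'clock': 12.05, 'qpos': [0.5064, 0.6765, -0.7651, 1.8998, 0.6321, 0.8241, 0.9544], 'position': [0.5396, -0.0394, 0.1035], 'tool_rot': [-3.1415, -0.0001, 3.1232], 'force': [-2.1353, -2.8921, -13.4773], 'moment': [-0.7936, 0.6261, 0.0196], 'grip_width': 0.0116}
```

View pics/w15z.png

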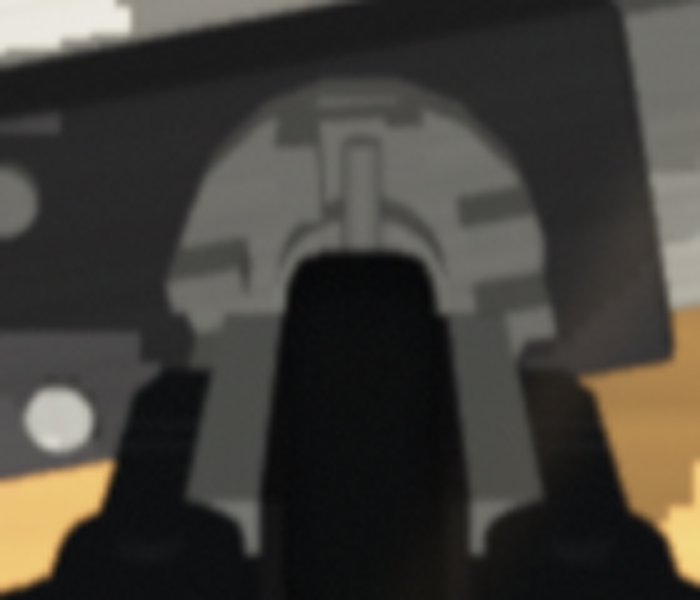

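```bash
python3 -m creep '[{"rx":0,"ry":0,"rz":-1,"tx":0,"ty":0,"tz":0,"hand":1},{"rx":0,"ry":0,"rz":-3,"tx":0,"ty":0,"tz":0,"hand":1},{"rx":0,"ry":0,"rz":-3,"tx":0,"ty":0,"tz":0,"hand":1}]'; python3 q.py
```

```text
clock: 12.4
position: [0.5396, -0.0393, 0.1035]
tool_rot: [3.142, -0.0, -3.106]
force: [-3.6, -3.2, -12.5]
grip_width: 0.0118
ang 1.433 Mz [-0.831  0.543  0.037]
```

```bash
python3 -m creep '[{"rx":0,"ry":0,"rz":-1.5,"tx":0,"ty":0,"tz":0,"hand":1},{"rx":0,"ry":0,"rz":-1.5,"tx":0,"ty":0,"tz":0,"hand":1}]'; python3 q.py
```

```text
clock: 12.6
position: [0.5396, -0.0393, 0.1035]
tool_rot: [3.141, -0.0, -3.081]
force: [-2.2, -3.0, -12.7]
grip_width: 0.0113
ang 1.4585 Mz [-0.864  0.642 -0.047]
```

```bash
python3 -m creep '[{"rx":0,"ry":0,"rz":-1,"tx":0,"ty":0,"tz":0,"hand":1},{"rx":0,"ry":0,"rz":-1,"tx":0,"ty":0,"tz":0,"hand":1}]'; python3 q.py
```

```text
clock: 12.8
position: [0.5397, -0.0393, 0.1035]
tool_rot: [3.142, -0.0, -3.064]
force: [-3.3, -4.5, -13.6]
grip_width: 0.0119
ang 1.4754 Mz [-0.849  0.686  0.033]
```

```bash
python3 -m creep '[{"rx":0,"ry":0,"rz":-1,"tx":0,"ty":0,"tz":0,"hand":1},{"rx":0,"ry":0,"rz":-1,"tx":0,"ty":0,"tz":0,"hand":1}]'; python3 q.py;  python3 w.py w16; python3 - <<'E'
import cv2,numpy as np
p=cv2.imread("pics/w16.png")[180:300,250:390]; cv2.imwrite("pics/w16z.png",cv2.resize(p,None,fx=5,fy=5,interpolation=2))
E
```

```text
clock: 13.0
position: [0.5396, -0.0393, 0.1035]
tool_rot: [3.142, -0.0, -3.046]
force: [-2.6, -3.7, -14.1]
grip_width: 0.0112
ang 1.4929 Mz [-0.822  0.734  0.01 ]
{'clock': 13.0, 'qpos': [0.5234, 0.6856, -0.7919, 1.899, 0.6526, 0.8359, 1.0506], 'position': [0.5396, -0.0393, 0.1035], 'tool_rot': [3.1415, -0.0001, -3.0465], 'force': [-2.5715, -3.6891, -14.0717], 'moment': [-0.8217, 0.7344, 0.0095], 'grip_width': 0.0112}
```

View pics/w16z.png

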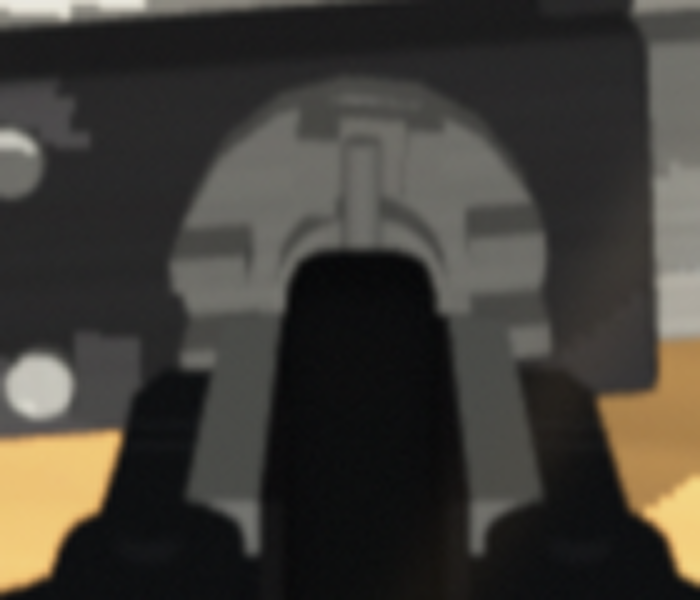

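```bash
python3 -m creep '[{"rx":0,"ry":0,"rz":-1,"tx":0,"ty":0,"tz":0,"hand":1},{"rx":0,"ry":0,"rz":-1,"tx":0,"ty":0,"tz":0,"hand":1}]'; python3 q.py
```

```text
clock: 13.25
position: [0.5397, -0.0393, 0.1035]
tool_rot: [3.142, 0.0, -3.029]
force: [-3.5, -3.2, -13.8]
grip_width: 0.0113
ang 1.5104 Mz [-0.855  0.632  0.003]
```

```bash
python3 -m creep '[{"rx":0,"ry":0,"rz":-1,"tx":0,"ty":0,"tz":0,"hand":1},{"rx":0,"ry":0,"rz":-1,"tx":0,"ty":0,"tz":0,"hand":1}]'; python3 q.py
```

```text
clock: 13.45
position: [0.5396, -0.0393, 0.1035]
tool_rot: [3.142, -0.0, -3.012]
force: [-2.9, -3.4, -13.7]
grip_width: 0.0112
ang 1.5278 Mz [-0.855  0.685 -0.035]
```

```bash
python3 -m creep '[{"rx":0,"ry":0,"rz":-1,"tx":0,"ty":0,"tz":0,"hand":1},{"rx":0,"ry":0,"rz":-1,"tx":0,"ty":0,"tz":0,"hand":1}]'; python3 q.py
```

```text
clock: 13.65
position: [0.5396, -0.0393, 0.1035]
tool_rot: [3.142, -0.0, -2.994]
force: [-3.5, -3.7, -13.2]
grip_width: 0.011
ang 1.5453 Mz [-0.832  0.674 -0.079]
```

```bash
python3 -m creep '[{"rx":0,"ry":0,"rz":-0.5,"tx":0,"ty":0,"tz":0,"hand":1},{"rx":0,"ry":0,"rz":-0.5,"tx":0,"ty":0,"tz":0,"hand":1}]'; python3 q.py;  python3 w.py w17; python3 - <<'E'
import cv2,numpy as np
p=cv2.imread("pics/w17.png")[180:300,250:390]; cv2.imwrite("pics/w17z.png",cv2.resize(p,None,fx=5,fy=5,interpolation=2))
E
```

```text
clock: 13.85
position: [0.5397, -0.0393, 0.1035]
tool_rot: [3.142, -0.0, -2.986]
force: [-2.3, -3.5, -13.0]
grip_width: 0.0115
ang 1.5535 Mz [-0.872  0.703 -0.139]
{'clock': 13.85, 'qpos': [0.5323, 0.6906, -0.8061, 1.8985, 0.6635, 0.8424, 1.1022], 'position': [0.5397, -0.0393, 0.1035], 'tool_rot': [3.1415, -0.0, -2.9859], 'force': [-2.278, -3.4802, -12.9551], 'moment': [-0.8717, 0.7029, -0.1391], 'grip_width': 0.0115}
```

View pics/w17z.png

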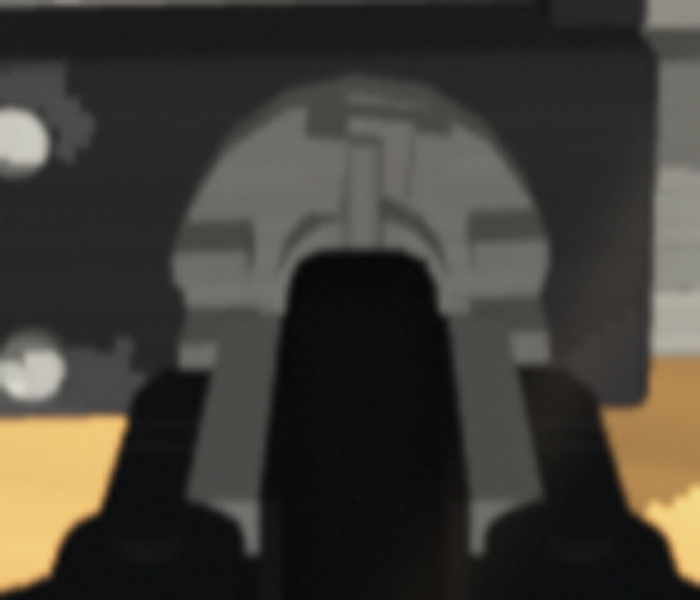

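```bash
python3 -m creep '[{"rx":0,"ry":0,"rz":-0.3,"tx":0,"ty":0,"tz":0,"hand":1}]'; python3 q.py; python3 -m creep '[{"rx":0,"ry":0,"rz":0,"tx":0,"ty":0,"tz":0,"hand":1}]'; python3 q.py
```

```text
clock: 14.0
position: [0.5396, -0.0393, 0.1035]
tool_rot: [3.142, -0.0, -2.981]
force: [-2.7, -3.0, -13.7]
grip_width: 0.0117
ang 1.5584 Mz [-0.831  0.65  -0.112]
clock: 14.1
position: [0.5397, -0.0393, 0.1035]
tool_rot: [3.142, -0.0, -2.981]
force: [-2.6, -3.3, -13.5]
grip_width: 0.0118
ang 1.5587 Mz [-0.838  0.742 -0.103]
```

```bash
python3 -m creep '[{"rx":0,"ry":0,"rz":2,"tx":0,"ty":0,"tz":0,"hand":1},{"rx":0,"ry":0,"rz":4,"tx":0,"ty":0,"tz":0,"hand":1},{"rx":0,"ry":0,"rz":6,"tx":0,"ty":0,"tz":0,"hand":1},{"rx":0,"ry":0,"rz":6,"tx":0,"ty":0,"tz":0,"hand":1},{"rx":0,"ry":0,"rz":6,"tx":0,"ty":0,"tz":1.5,"hand":1},{"rx":0,"ry":0,"rz":6,"tx":0,"ty":0,"tz":3,"hand":1},{"rx":0,"ry":0,"rz":6,"tx":0,"ty":0,"tz":3,"hand":1}]'; python3 q.py
```

```text
clock: 14.8
position: [0.5396, -0.0392, 0.1003]
tool_rot: [3.141, -0.0, -3.085]
force: [-3.2, -3.6, -12.6]
grip_width: 0.0117
ang 1.454 Mz [-0.648  0.762  0.026]
```

```bash
python3 -m creep '[{"rx":0,"ry":0,"rz":0,"tx":0,"ty":0,"tz":1,"hand":1},{"rx":0,"ry":0,"rz":0,"tx":0,"ty":0,"tz":2,"hand":1},{"rx":0,"ry":0,"rz":0,"tx":0,"ty":0,"tz":2,"hand":1}]'; python3 q.py
```

```text
clock: 15.1
position: [0.5396, -0.0392, 0.0984]
tool_rot: [3.141, -0.0, -3.086]
force: [-3.5, -2.3, -11.5]
grip_width: 0.0116
ang 1.4537 Mz [-0.523  0.829 -0.023]
```

```bash
python3 -m creep '[{"rx":0,"ry":0,"rz":0,"tx":0,"ty":0,"tz":0.7,"hand":1},{"rx":0,"ry":0,"rz":0,"tx":0,"ty":0,"tz":0.7,"hand":1}]'; python3 -m creep '[{"rx":0,"ry":0,"rz":0,"tx":0,"ty":0,"tz":0.5,"hand":1},{"rx":0,"ry":0,"rz":0,"tx":0,"ty":0,"tz":0.5,"hand":1}]';python3 q.py
```

```text
clock: 15.3
position: [0.5397, -0.0393, 0.0978]
tool_rot: [3.141, 0.0, -3.086]
force: [-4.6, -3.0, -11.5]
grip_width: 0.0111
clock: 15.5
position: [0.5397, -0.0393, 0.0974]
tool_rot: [-3.142, 0.0, -3.086]
force: [-5.6, -1.5, -8.3]
grip_width: 0.0115
ang 1.4536 Mz [-0.436  1.028 -0.034]
```

```bash
python3 -m creep '[{"rx":0,"ry":0,"rz":0,"tx":0,"ty":0,"tz":0.5,"hand":1},{"rx":0,"ry":0,"rz":0,"tx":0,"ty":0,"tz":0.5,"hand":1}]';python3 q.py;  python3 w.py w18; python3 - <<'E'
import cv2,numpy as np
p=cv2.imread("pics/w18.png")[180:300,250:390]; cv2.imwrite("pics/w18z.png",cv2.resize(p,None,fx=5,fy=5,interpolation=2))
E
```

```text
clock: 15.7
position: [0.5398, -0.0393, 0.0971]
tool_rot: [-3.141, 0.0, -3.086]
force: [-6.0, -2.1, -2.2]
grip_width: 0.0113
ang 1.4537 Mz [-0.507  1.416 -0.051]
{'clock': 15.7, 'qpos': [0.5118, 0.6911, -0.7752, 1.9027, 0.656, 0.8207, 1.0087], 'position': [0.5398, -0.0393, 0.0971], 'tool_rot': [-3.1414, 0.0004, -3.0857], 'force': [-6.0346, -2.0724, -2.1957], 'moment': [-0.5068, 1.4161, -0.0508], 'grip_width': 0.0113}
```

View pics/w18z.png

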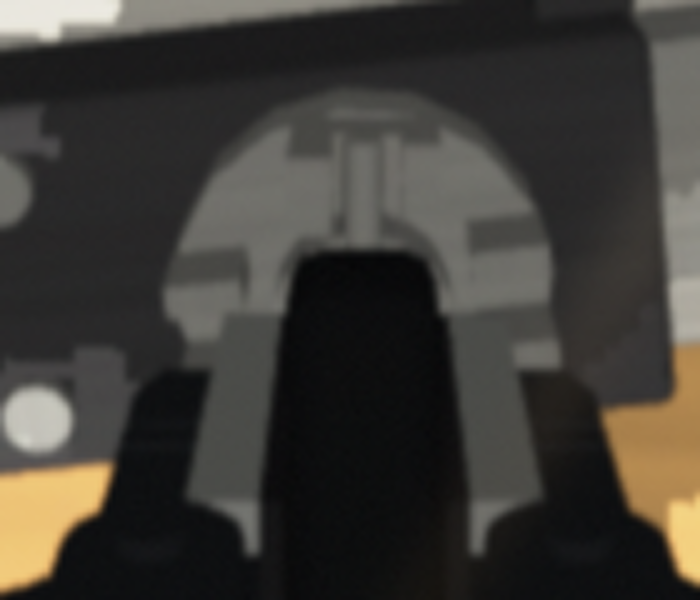

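The pin now sits in the middle of the notch, with gaps at x≈345 and x≈390. I'll release.

```bash
python3 -m creep '[{"rx":0,"ry":0,"rz":0,"tx":0,"ty":0,"tz":0,"hand":0.6},{"rx":0,"ry":0,"rz":0,"tx":0,"ty":0,"tz":0,"hand":0.4},{"rx":0,"ry":0,"rz":0,"tx":0,"ty":0,"tz":0,"hand":0.2},{"rx":0,"ry":0,"rz":0,"tx":0,"ty":0,"tz":-5,"hand":0.2},{"rx":0,"ry":0,"rz":0,"tx":0,"ty":0,"tz":-20,"hand":0.2},{"rx":0,"ry":0,"rz":0,"tx":0,"ty":0,"tz":-50,"hand":0.2},{"rx":0,"ry":0,"rz":0,"tx":0,"ty":0,"tz":-80,"hand":0.2},{"rx":0,"ry":0,"rz":0,"tx":0,"ty":0,"tz":-80,"hand":0.2}]';python3 q.py;  python3 w.py w19
```

```text
clock: 16.55
position: [0.5414, -0.0389, 0.1812]
tool_rot: [-3.141, 0.006, -3.086]
force: [0.0, 0.6, -1.4]
grip_width: 0.0341
ang 1.4536 Mz [ 0.022 -0.061 -0.057]
{'clock': 16.55, 'qpos': [0.5777, 0.5803, -0.8632, 1.8417, 0.5341, 0.9631, 1.1071], 'position': [0.5414, -0.0389, 0.1812], 'tool_rot': [-3.1409, 0.0055, -3.0858], 'force': [0.019, 0.5853, -1.3805], 'moment': [0.022, -0.0614, -0.0567], 'grip_width': 0.0341}
```

View pics/w19.png

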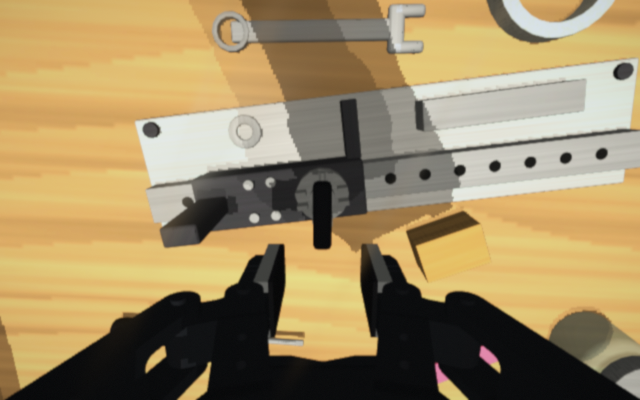

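The knob stays up and turned, in line with the tool at (322,215). Next I'll move over the post, turned so that the jaws pinch along the slide.

```bash
python3 -m creep '[{"rx":0,"ry":0,"rz":-2,"tx":-3,"ty":-20,"tz":0,"hand":0},{"rx":0,"ry":0,"rz":-4,"tx":-6,"ty":-45,"tz":0,"hand":0},{"rx":0,"ry":0,"rz":-6,"tx":-9,"ty":-70,"tz":0,"hand":0},{"rx":0,"ry":0,"rz":-6.9,"tx":-10.5,"ty":-85,"tz":0,"hand":0},{"rx":0,"ry":0,"rz":-6.9,"tx":-10.5,"ty":-89.5,"tz":0,"hand":0},{"rx":0,"ry":0,"rz":-6.9,"tx":-10.5,"ty":-89.5,"tz":0,"hand":0},{"rx":0,"ry":0,"rz":-6.9,"tx":-10.5,"ty":-89.5,"tz":0,"hand":0},{"rx":0,"ry":0,"rz":-6.9,"tx":-10.5,"ty":-89.5,"tz":0,"hand":0}]';python3 q.py;  python3 w.py w20
```

```text
clock: 17.4
position: [0.5551, -0.127, 0.1769]
tool_rot: [3.141, 0.0, -2.964]
force: [0.3, -0.4, -0.4]
grip_width: 0.0426
ang 1.5752 Mz [-0.017 -0.019  0.027]
{'clock': 17.4, 'qpos': [0.7189, 0.6349, -0.8717, 1.7718, 0.567, 1.0065, 1.3752], 'position': [0.5551, -0.127, 0.1769], 'tool_rot': [3.1414, 0.0001, -2.9642], 'force': [0.3059, -0.4047, -0.3811], 'moment': [-0.0173, -0.0187, 0.0267], 'grip_width': 0.0426}
```

View pics/w20.png

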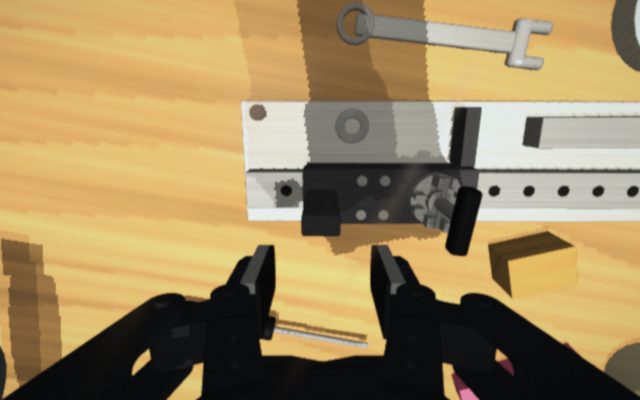

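```bash
python3 - <<'E'
from h import *
import pickle
s,f=pickle.load(open("w20.pkl","rb")); c=cam(f,s); R=rot(s["tool_rot"])
p=f["pixels"][150:260,280:490]; cv2.imwrite("pics/w20z.png",cv2.resize(np.clip(p.astype(int)*2,0,255).astype(np.uint8),None,fx=3.7,fy=3.7,interpolation=2))
t=lambda p,z:(1000*(R.T@(at_z(c,p,z)-s["position"]))).round(1)
for p in((302,218),(340,218),(302,237),(340,235)): print(p,t(p,.124))
E
```

```text
(302, 218) [  2.  -12.2  52.9]
(340, 218) [ 2.  10.6 52.9]
(302, 237) [-10.2 -12.5  52.9]
(340, 235) [-8.9 10.7 52.9]
```

View pics/w20z.png

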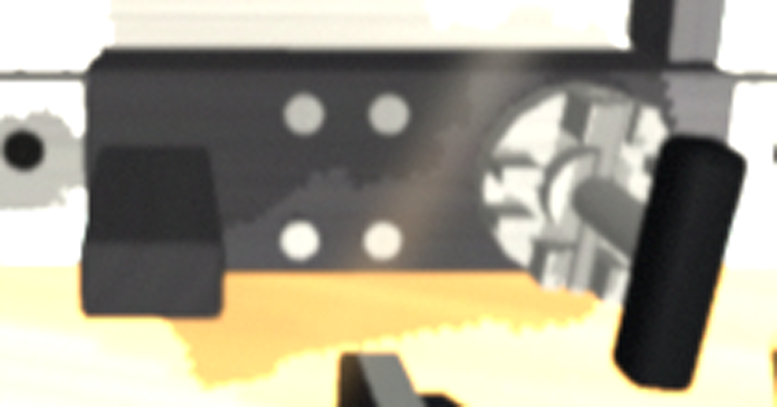

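```bash
python3 - <<'E'
import pickle,numpy as np
for n in("w3","w11","w19","w20"):
    s,f=pickle.load(open(n+".pkl","rb")); print(np.round(f["tool_from_camera"],4).tolist(),f["cx"],f["cy"])
E
```

```text
[[-0.0015, -0.963, -0.2696, 0.0683], [1.0, -0.0014, -0.0006, 0.0017], [0.0002, -0.2696, 0.963, -0.1421], [0.0, 0.0, 0.0, 1.0]] 322.431870419107 202.0310244017974
[[-0.0015, -0.9631, -0.269, 0.0668], [1.0, -0.0012, -0.0013, 0.0012], [0.0009, -0.269, 0.9631, -0.1421], [0.0, 0.0, 0.0, 1.0]] 322.431870419107 202.0310244017974
[[-0.0015, -0.9633, -0.2686, 0.0664], [1.0, -0.0011, -0.0013, 0.0005], [0.001, -0.2686, 0.9633, -0.1421], [0.0, 0.0, 0.0, 1.0]] 322.431870419107 202.0310244017974
[[-0.0015, -0.9633, -0.2684, 0.0663], [1.0, -0.0012, -0.0013, 0.0003], [0.001, -0.2684, 0.9633, -0.1421], [0.0, 0.0, 0.0, 1.0]] 322.431870419107 202.0310244017974
```

```bash
python3 -m creep '[{"rx":0,"ry":0,"rz":0,"tx":-2,"ty":-0.7,"tz":15,"hand":0},{"rx":0,"ry":0,"rz":0,"tx":-2,"ty":-0.7,"tz":40,"hand":0},{"rx":0,"ry":0,"rz":0,"tx":-2,"ty":-0.7,"tz":62,"hand":0},{"rx":0,"ry":0,"rz":0,"tx":-2,"ty":-0.7,"tz":78,"hand":0},{"rx":0,"ry":0,"rz":0,"tx":-2,"ty":-0.7,"tz":84,"hand":0},{"rx":0,"ry":0,"rz":0,"tx":-2,"ty":-0.7,"tz":84,"hand":0},{"rx":0,"ry":0,"rz":0,"tx":-2,"ty":-0.7,"tz":84,"hand":0}]';python3 q.py;  python3 w.py w21
```

```text
clock: 18.15
position: [0.5577, -0.1283, 0.0934]
tool_rot: [-3.141, 0.001, -2.965]
force: [-0.8, 0.1, -0.2]
grip_width: 0.0426
ang 1.5741 Mz [ 0.008 -0.023 -0.052]
{'clock': 18.15, 'qpos': [0.6628, 0.743, -0.7908, 1.8228, 0.6807, 0.8699, 1.2891], 'position': [0.5577, -0.1283, 0.0934], 'tool_rot': [-3.1414, 0.0008, -2.9653], 'force': [-0.8073, 0.1219, -0.1801], 'moment': [0.0083, -0.0226, -0.052], 'grip_width': 0.0426}
```

View pics/w21.png

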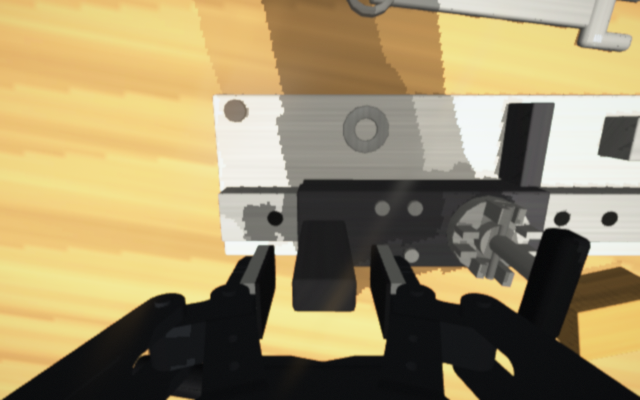

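```bash
python3 -m creep '[{"rx":0,"ry":0,"rz":0,"tx":1.5,"ty":0.3,"tz":0,"hand":0.2},{"rx":0,"ry":0,"rz":0,"tx":1.5,"ty":0.3,"tz":0,"hand":0.35},{"rx":0,"ry":0,"rz":0,"tx":1.5,"ty":0.3,"tz":0,"hand":0.45},{"rx":0,"ry":0,"rz":0,"tx":1.5,"ty":0.3,"tz":0,"hand":0.6},{"rx":0,"ry":0,"rz":0,"tx":1.5,"ty":0.3,"tz":0,"hand":0.7},{"rx":0,"ry":0,"rz":0,"tx":1.5,"ty":0.3,"tz":0,"hand":0.7}]' 25;python3 q.py;  python3 w.py w22
```

```text
clock: 18.8
position: [0.5558, -0.1285, 0.0933]
tool_rot: [-3.141, 0.0, -2.966]
force: [-2.4, -0.5, 6.9]
grip_width: 0.0235
ang 1.5739 Mz [-0.038  0.546 -0.027]
{'clock': 18.8, 'qpos': [0.6643, 0.7411, -0.7909, 1.8273, 0.681, 0.8679, 1.2879], 'position': [0.5558, -0.1285, 0.0933], 'tool_rot': [-3.1411, 0.0002, -2.9655], 'force': [-2.3971, -0.5117, 6.9382], 'moment': [-0.0385, 0.546, -0.0274], 'grip_width': 0.0235}
```

View pics/w22.png

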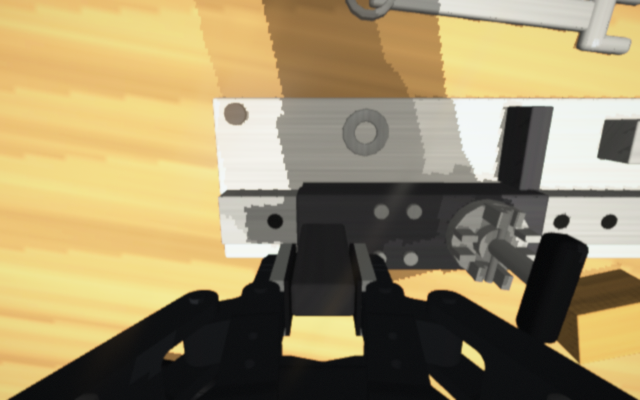

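```bash
python3 -m creep '[{"rx":0,"ry":0,"rz":0,"tx":0,"ty":0,"tz":-0.5,"hand":0.7},{"rx":0,"ry":0,"rz":0,"tx":0,"ty":2,"tz":-0.5,"hand":0.7},{"rx":0,"ry":0,"rz":0,"tx":0,"ty":6,"tz":-0.5,"hand":0.7},{"rx":0,"ry":0,"rz":0,"tx":0,"ty":11,"tz":-0.5,"hand":0.7},{"rx":0,"ry":0,"rz":0,"tx":0,"ty":16,"tz":-0.5,"hand":0.7},{"rx":0,"ry":0,"rz":0,"tx":0,"ty":19,"tz":-0.5,"hand":0.7},{"rx":0,"ry":0,"rz":0,"tx":0,"ty":20,"tz":-0.5,"hand":0.7},{"rx":0,"ry":0,"rz":0,"tx":0,"ty":20,"tz":-0.5,"hand":0.7}]';python3 q.py;  python3 w.py w23
```

```text
clock: 19.65
position: [0.5522, -0.1081, 0.0933]
tool_rot: [3.141, 0.0, -2.965]
force: [0.5, 1.2, 0.2]
grip_width: 0.0234
ang 1.5746 Mz [ 0.182 -0.102 -0.066]
{'clock': 19.65, 'qpos': [0.6354, 0.732, -0.793, 1.8475, 0.6805, 0.8573, 1.2489], 'position': [0.5522, -0.1081, 0.0933], 'tool_rot': [3.1411, 0.0001, -2.9648], 'force': [0.5118, 1.2412, 0.2483], 'moment': [0.182, -0.1023, -0.0657], 'grip_width': 0.0234}
```

View pics/w23.png

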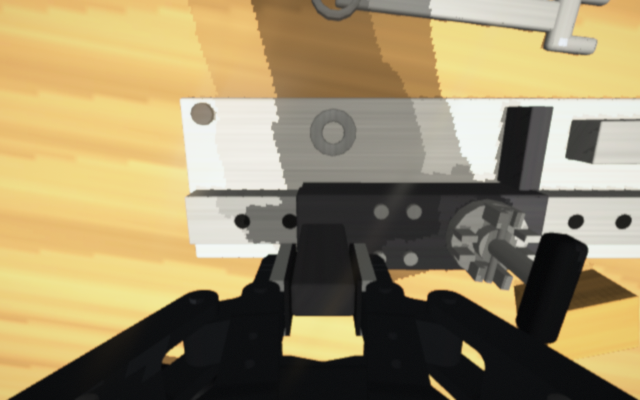

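```bash
python3 - <<'E'
from h import *
import pickle
s,f=pickle.load(open("w23.pkl","rb")); c=cam(f,s); R=rot(s["tool_rot"])
p=f["pixels"][90:200,480:640]; cv2.imwrite("pics/w23z.png",cv2.resize(p,None,fx=4.8,fy=4.8,interpolation=2))
E
```

```text
(no output)
```

View pics/w23z.png

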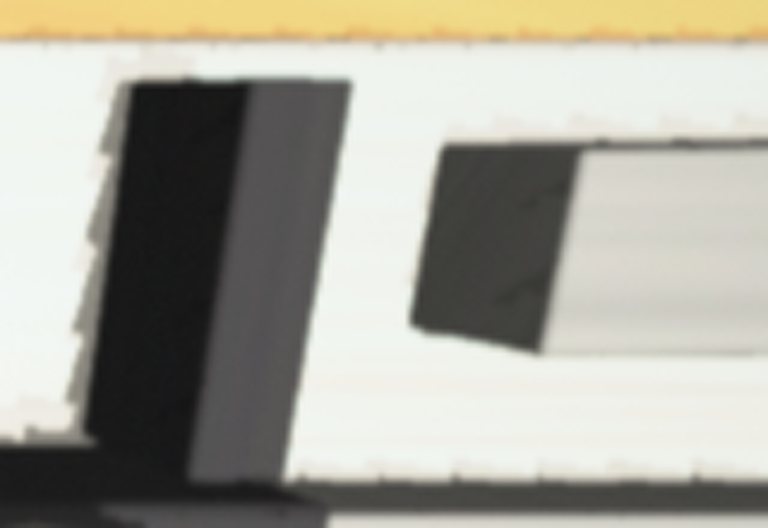

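```bash
python3 - <<'E'
from h import *
import pickle
s,f=pickle.load(open("w23.pkl","rb")); c=cam(f,s); R=rot(s["tool_rot"])
th=np.radians(100.1); ey=np.array([np.cos(th),np.sin(th)]); ex=np.array([ey[1],-ey[0]])
def bed(P): return (np.round([P[:2]@ex,P[:2]@ey],4)*1000).tolist()
Z=lambda u,v:(u/4.8+480,v/4.8+90)
print("tcp",bed(s["position"]))
for z in(.034,.036,.038,.040): print(z,"finger front",bed(at_z(c,Z(345,110),z)),bed(at_z(c,Z(293,430),z)),"rear",bed(at_z(c,Z(247,110),z)))
print("finger rear bottom",[bed(at_z(c,Z(122,110),z)) for z in(.012,.014,.016)])
print("bar top",bed(at_z(c,Z(582,145),.037)),bed(at_z(c,Z(540,352),.037)),"bot",bed(at_z(c,Z(443,145),.012)),bed(at_z(c,Z(411,325),.012)))
E
```

```text
tcp [524.7, -203.3]
0.034 finger front [461.8, -72.3] [500.6, -71.9] rear [461.8, -84.0]
0.036 finger front [461.8, -73.6] [500.2, -73.2] rear [461.8, -85.1]
0.038 finger front [461.8, -74.89999999999999] [499.8, -74.5] rear [461.8, -86.3]
0.04 finger front [461.7, -76.2] [499.3, -75.80000000000001] rear [461.7, -87.5]
finger rear bottom [[462.2, -87.4], [462.1, -88.5], [462.1, -89.5]]
bar top [465.8, -45.699999999999996] [490.3, -45.400000000000006] bot [466.7, -44.2] [490.59999999999997, -43.9]
```

```bash
python3 -m creep '[{"rx":0,"ry":0,"rz":0,"tx":0,"ty":2,"tz":0,"hand":0.7},{"rx":0,"ry":0,"rz":0,"tx":0,"ty":6,"tz":0,"hand":0.7},{"rx":0,"ry":0,"rz":0,"tx":0,"ty":11,"tz":0,"hand":0.7},{"rx":0,"ry":0,"rz":0,"tx":0,"ty":16,"tz":0,"hand":0.7},{"rx":0,"ry":0,"rz":0,"tx":0,"ty":19,"tz":0,"hand":0.7},{"rx":0,"ry":0,"rz":0,"tx":0,"ty":20,"tz":0,"hand":0.7},{"rx":0,"ry":0,"rz":0,"tx":0,"ty":20,"tz":0,"hand":0.7}]';python3 q.py;  python3 w.py w24; python3 - <<'E'
import cv2
p=cv2.imread("pics/w24.png")[90:200,480:640]; cv2.imwrite("pics/w24z.png",cv2.resize(p,None,fx=4.8,fy=4.8,interpolation=2))
E
```

```text
clock: 20.4
position: [0.5486, -0.0885, 0.0933]
tool_rot: [3.141, 0.0, -2.965]
force: [0.8, 1.6, 0.8]
grip_width: 0.0236
ang 1.5745 Mz [ 0.193 -0.257 -0.027]
{'clock': 20.4, 'qpos': [0.6056, 0.7236, -0.7943, 1.8657, 0.6809, 0.8474, 1.2091], 'position': [0.5486, -0.0885, 0.0933], 'tool_rot': [3.1411, 0.0, -2.9649], 'force': [0.8387, 1.6018, 0.8255], 'moment': [0.1929, -0.257, -0.0269], 'grip_width': 0.0236}
```

View pics/w24z.png

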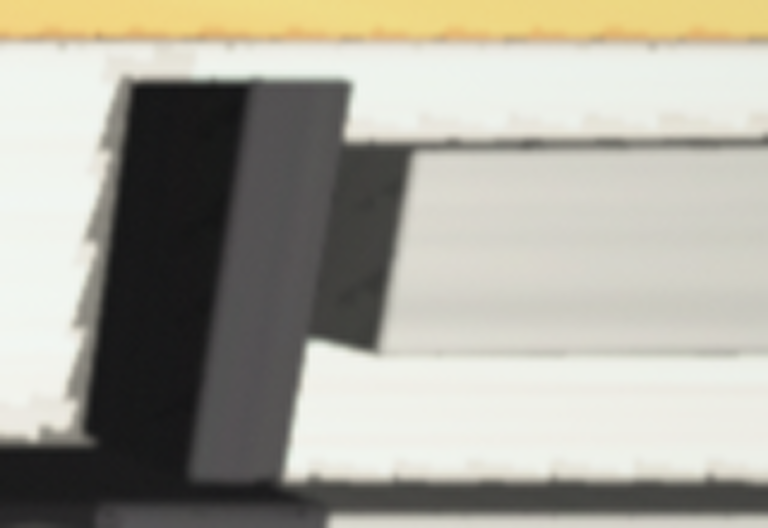

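```bash
python3 -m creep '[{"rx":0,"ry":0,"rz":0,"tx":0,"ty":1,"tz":0,"hand":0.7},{"rx":0,"ry":0,"rz":0,"tx":0,"ty":3,"tz":0,"hand":0.7},{"rx":0,"ry":0,"rz":0,"tx":0,"ty":4.5,"tz":0,"hand":0.7},{"rx":0,"ry":0,"rz":0,"tx":0,"ty":5,"tz":0,"hand":0.7}]'; python3 -m creep '[{"rx":0,"ry":0,"rz":0,"tx":0,"ty":0.5,"tz":0,"hand":0.7}]';  python3 w.py w25; python3 - <<'E'
import cv2
p=cv2.imread("pics/w25.png")[90:200,480:640]; cv2.imwrite("pics/w25z.png",cv2.resize(p,None,fx=4.8,fy=4.8,interpolation=2))
E
```

```text
clock: 20.85
position: [0.5479, -0.084, 0.0933]
tool_rot: [-3.142, 0.0, -2.965]
force: [2.9, -2.6, 1.2]
grip_width: 0.0235
clock: 20.95
position: [0.5478, -0.0836, 0.0933]
tool_rot: [-3.142, 0.0, -2.965]
force: [3.8, -2.9, 0.9]
grip_width: 0.0237
{'clock': 20.95, 'qpos': [0.5975, 0.7214, -0.7943, 1.8701, 0.6814, 0.845, 1.1981], 'position': [0.5478, -0.0836, 0.0933], 'tool_rot': [-3.1415, 0.0001, -2.9654], 'force': [3.7725, -2.8783, 0.8974], 'moment': [-0.519, -0.5871, -0.0162], 'grip_width': 0.0237}
```

View pics/w25z.png

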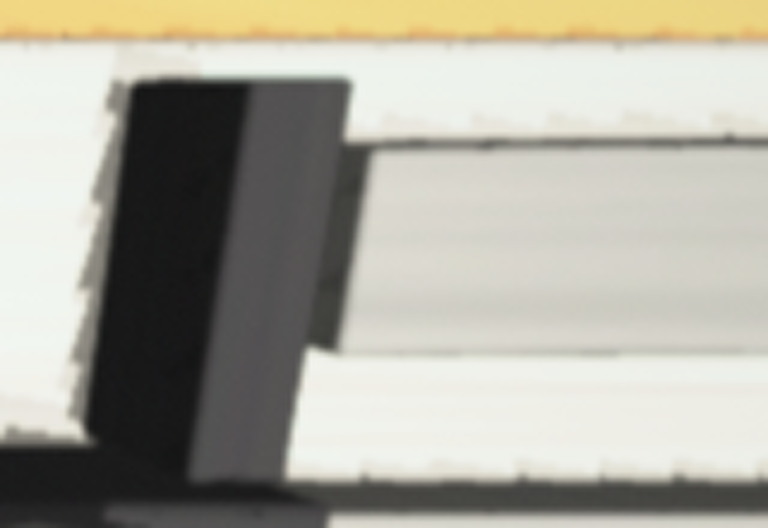

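```bash
cat > tr.py <<'E'
from h import *
import sys
s=bot.observe(); f=viewer.grab_frame("wrist"); g=cv2.cvtColor(f["pixels"],cv2.COLOR_BGR2GRAY).astype(float)
save(f,sys.argv[1])
# bar near edge: row mean sub-pixel on rows 125..155, sheared; use per-row max gradient between bar end(dark) and top(light)
us=[]
for v in range(126,160,3):
    r=cv2.GaussianBlur(g[v:v+1],(5,1),0)[0]; d=np.diff(r); lo=535; hi=600
    k=lo+int(np.argmax(d[lo:hi])); a,b,c=d[k-1],d[k],d[k+1]; us.append(k+.5+.5*(a-c)/(a-2*b+c+1e-9))
# guide holes
h=g[205:240,560:640]; m=(h<70).astype(np.uint8); n,l,st,ce=cv2.connectedComponentsWithStats(m)
print("bar edge",np.round(np.polyfit(np.arange(126,160,3)-142,us,1),3),"holes",[(np.round(ce[i]+[560,205],2).tolist(),int(st[i,4])) for i in range(1,n) if st[i,4]>30])
print(np.round(s["position"],4),np.round(s["force"],1))
E
python3 tr.py t1; python3 -m creep '[{"rx":0,"ry":0,"rz":0,"tx":0,"ty":0.5,"tz":0,"hand":0.7},{"rx":0,"ry":0,"rz":0,"tx":0,"ty":1,"tz":0,"hand":0.7}]'; python3 tr.py t2;  python3 -m creep '[{"rx":0,"ry":0,"rz":0,"tx":0,"ty":0.5,"tz":0,"hand":0.7}]';python3 tr.py t3
```

```text
bar edge [-1.72000e-01  5.53215e+02] holes [([583.46, 221.14], 148), ([631.29, 221.25], 153), ([565.38, 237.18], 60)]
[ 0.5477 -0.0835  0.0933] [ 2.2 -1.9  1.5]
clock: 21.25
position: [0.5476, -0.0826, 0.0933]
tool_rot: [3.142, 0.0, -2.965]
force: [3.1, -2.8, 0.9]
grip_width: 0.0232
bar edge [-1.71000e-01  5.51629e+02] holes [([582.01, 221.15], 146), ([629.79, 221.21], 149), ([565.38, 237.18], 60)]
[ 0.5476 -0.0826  0.0933] [ 3.1 -2.8  0.9]
clock: 21.4
position: [0.5475, -0.0821, 0.0933]
tool_rot: [3.142, 0.0, -2.965]
force: [2.5, -2.4, 1.5]
grip_width: 0.0234
bar edge [-1.71000e-01  5.50768e+02] holes [([581.34, 221.18], 149), ([628.94, 221.24], 150), ([565.38, 237.18], 60)]
[ 0.5475 -0.0821  0.0933] [ 2.5 -2.4  1.5]
```

```bash
python3 -m creep '[{"rx":0,"ry":0,"rz":0,"tx":0,"ty":0.5,"tz":0,"hand":0.7}]';python3 tr.py t4;  python3 -m creep '[{"rx":0,"ry":0,"rz":0,"tx":0,"ty":0.5,"tz":0,"hand":0.7}]';python3 tr.py t5; python3 - <<'E'
import cv2
p=cv2.imread("pics/t5.png")[90:200,480:640]; cv2.imwrite("pics/t5z.png",cv2.resize(p,None,fx=4.8,fy=4.8,interpolation=2))
E
```

```text
clock: 21.55
position: [0.5474, -0.0816, 0.0933]
tool_rot: [3.142, 0.0, -2.965]
force: [3.5, -2.7, 1.7]
grip_width: 0.0234
bar edge [-1.70000e-01  5.49916e+02] holes [([580.46, 221.14], 148), ([628.05, 221.21], 149), ([565.38, 237.18], 60)]
[ 0.5474 -0.0816  0.0933] [ 3.5 -2.7  1.7]
clock: 21.7
position: [0.5473, -0.0811, 0.0933]
tool_rot: [3.142, 0.0, -2.965]
force: [3.6, -1.2, 1.7]
grip_width: 0.0237
bar edge [-1.69000e-01  5.49095e+02] holes [([579.75, 221.14], 146), ([627.28, 221.26], 151), ([565.29, 237.19], 59)]
[ 0.5473 -0.0811  0.0933] [ 3.6 -1.2  1.7]
```

View pics/t5z.png

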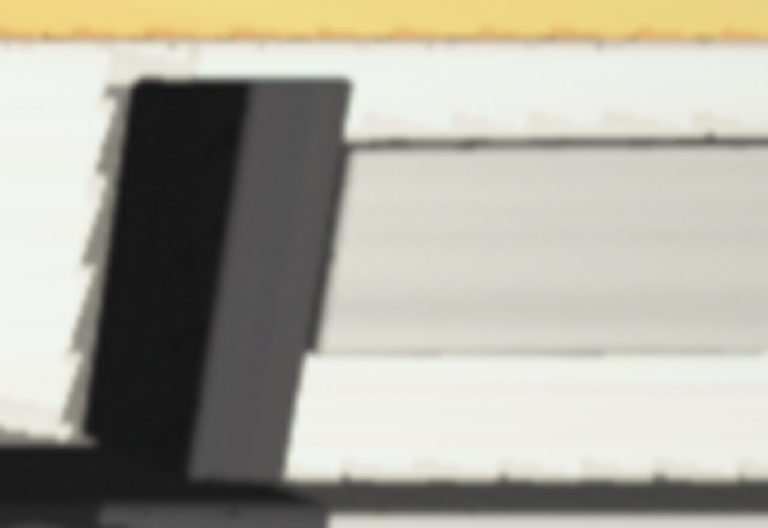

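```bash
python3 -m creep '[{"rx":0,"ry":0,"rz":0,"tx":0,"ty":0.4,"tz":0,"hand":0.7}]';python3 tr.py t6;  python3 -m creep '[{"rx":0,"ry":0,"rz":0,"tx":0,"ty":0.3,"tz":0,"hand":0.7}]';python3 tr.py t7; python3 - <<'E'
import cv2
p=cv2.imread("pics/t7.png")[105:175,530:580]; cv2.imwrite("pics/t7z.png",cv2.resize(p,None,fx=8,fy=8,interpolation=2))
E
```

```text
clock: 21.85
position: [0.5473, -0.0807, 0.0933]
tool_rot: [-3.142, 0.0, -2.965]
force: [3.8, -2.0, 1.1]
grip_width: 0.0235
bar edge [-1.68000e-01  5.48447e+02] holes [([578.99, 221.18], 148), ([626.74, 221.23], 148), ([565.29, 237.19], 59)]
[ 0.5473 -0.0807  0.0933] [ 3.8 -2.   1.1]
clock: 22.0
position: [0.5472, -0.0804, 0.0933]
tool_rot: [3.142, 0.0, -2.965]
force: [3.3, -2.4, 2.1]
grip_width: 0.0235
bar edge [-1.68000e-01  5.47953e+02] holes [([578.46, 221.14], 148), ([626.19, 221.27], 151), ([565.29, 237.19], 59)]
[ 0.5472 -0.0804  0.0933] [ 3.3 -2.4  2.1]
```

View pics/t7z.png

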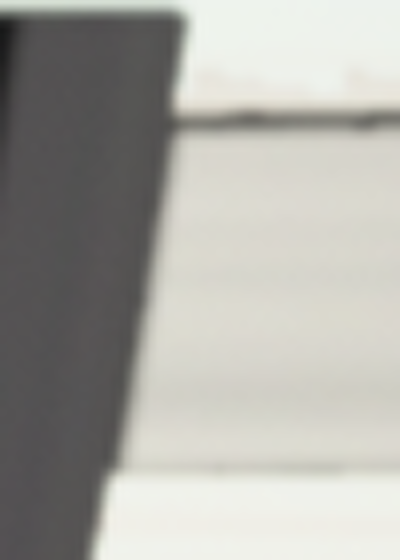

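```bash
cat > st.py <<'E'
from h import *
import sys
for n,(x0,y0,x1,y1) in(("scene",(300,185,385,245)),("side",(270,165,345,250))):
    f=viewer.grab_frame(n); g=cv2.cvtColor(f["pixels"],cv2.COLOR_BGR2GRAY); cv2.imwrite("pics/%s_%s.png"%(n,sys.argv[1]),g)
    p=f["pixels"][150:320,230:400] if n=="scene" else f["pixels"][120:290,230:400]
    cv2.imwrite("pics/%s_%sz.png"%(n,sys.argv[1]),cv2.resize(p,None,fx=3.5,fy=3.5,interpolation=2))
E
python3 st.py a
```

```text
(no output)
```

View pics/scene_az.png

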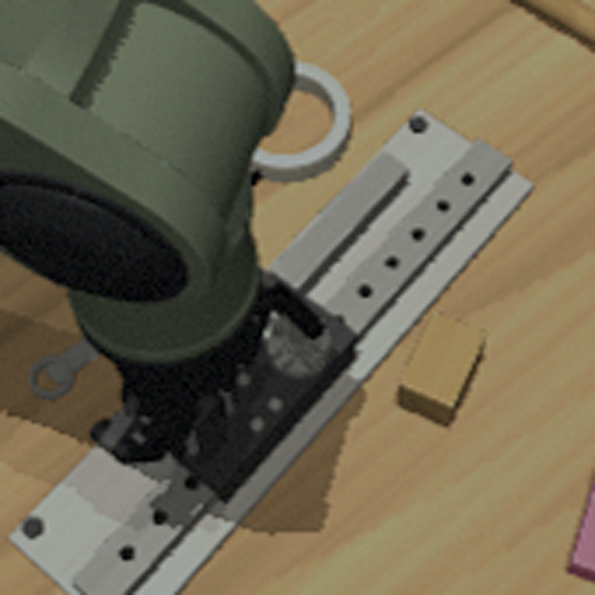

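View pics/side_az.png

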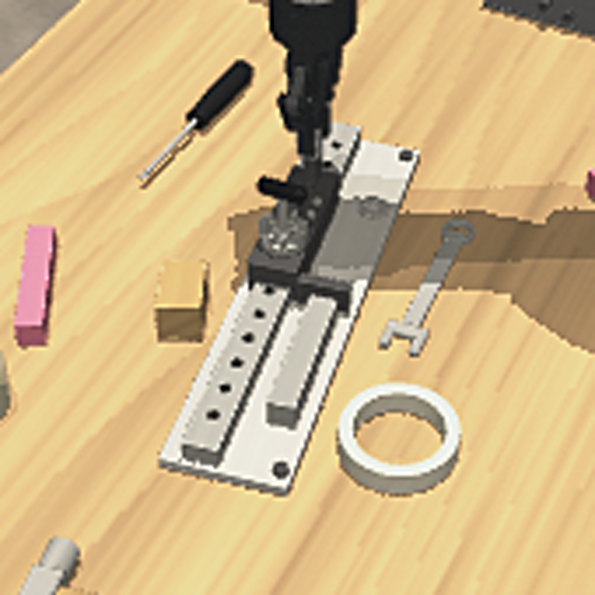

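```bash
cat > df.py <<'E'
import cv2,numpy as np,sys
a,b=sys.argv[1:3]
for n,(x0,y0,x1,y1) in(("scene",(325,185,352,225)),("side",(300,215,328,245))):
    A,B=[cv2.imread("pics/%s_%s.png"%(n,k),0)[y0:y1,x0:x1].astype(np.float32) for k in(a,b)]
    print(n,"diff std",round(float((A-B).std()),2),"ECC",end=" ")
    W=np.eye(2,3,dtype=np.float32)
    try: cc,W=cv2.findTransformECC(A,B,W,cv2.MOTION_TRANSLATION,(3,50,1e-5)); print(np.round(W[:,2],3))
    except Exception as e: print(e)
E
python3 st.py a2; python3 df.py a a2
for i in 1; do :; done
python3 -m creep '[{"rx":0,"ry":0,"rz":0,"tx":0,"ty":0.3,"tz":0,"hand":0.7}]';python3 tr.py t8
python3 -m creep '[{"rx":0,"ry":0,"rz":0,"tx":0,"ty":0.3,"tz":0,"hand":0.7}]';python3 tr.py t9; python3 st.py b; python3 df.py a b
```

```text
scene diff std 1.43 ECC [-0.018  0.019]
side diff std 0.89 ECC [-0.003  0.004]
clock: 22.35
position: [0.5472, -0.0802, 0.0933]
tool_rot: [-3.142, 0.0, -2.965]
force: [3.5, -2.8, 1.7]
grip_width: 0.0233
bar edge [-1.70000e-01  5.47579e+02] holes [([578.12, 221.22], 148), ([625.78, 221.25], 148), ([565.29, 237.19], 59)]
[ 0.5472 -0.0802  0.0933] [ 3.5 -2.8  1.7]
clock: 22.5
position: [0.5471, -0.0799, 0.0933]
tool_rot: [-3.142, 0.0, -2.965]
force: [4.2, -1.0, 1.8]
grip_width: 0.0239
bar edge [-1.7200e-01  5.4727e+02] holes [([577.7, 221.16], 147), ([625.28, 221.26], 151), ([565.29, 237.19], 59)]
[ 0.5471 -0.0799  0.0933] [ 4.2 -1.   1.8]
scene diff std 1.6 ECC [-0.016  0.014]
side diff std 1.15 ECC [-0.005  0.002]
```

```bash
python3 -m creep '[{"rx":0,"ry":0,"rz":0,"tx":0,"ty":0.3,"tz":0,"hand":0.7}]';python3 tr.py t10;python3 st.py c; python3 df.py a c
python3 - <<'E'
import cv2
p=cv2.imread("pics/t10.png")[105:175,530:580]; cv2.imwrite("pics/t10z.png",cv2.resize(p,None,fx=8,fy=8,interpolation=2))
E
```

```text
clock: 22.75
position: [0.547, -0.0796, 0.0933]
tool_rot: [3.142, 0.0, -2.965]
force: [4.5, -1.9, 1.0]
grip_width: 0.0236
bar edge [-1.73000e-01  5.47117e+02] holes [([577.1, 221.18], 147), ([624.91, 221.21], 149), ([565.29, 237.19], 59)]
[ 0.547  -0.0796  0.0933] [ 4.5 -1.9  1. ]
scene diff std 1.46 ECC [-0.02   0.009]
side diff std 0.94 ECC [-0.    -0.006]
```

View pics/t10z.png

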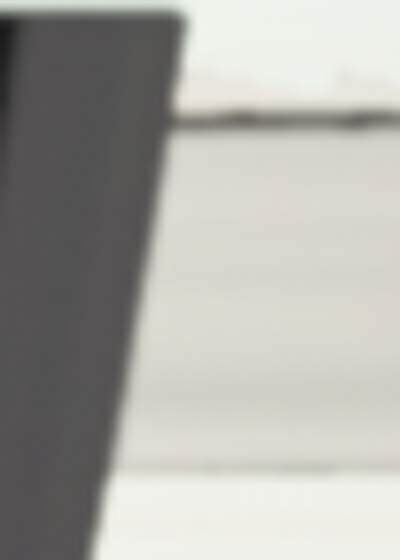

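```bash
python3 -m creep '[{"rx":0,"ry":0,"rz":0,"tx":0,"ty":0.3,"tz":0,"hand":0.7}]';python3 tr.py t11;python3 st.py d; python3 df.py a d
```

```text
clock: 23.0
position: [0.547, -0.0793, 0.0933]
tool_rot: [-3.142, 0.0, -2.965]
force: [3.9, -2.5, 2.8]
grip_width: 0.0236
bar edge [-1.74e-01  5.47e+02] holes [([576.75, 221.14], 146), ([624.41, 221.26], 148), ([565.29, 237.19], 59)]
[ 0.547  -0.0793  0.0933] [ 3.9 -2.5  2.8]
scene diff std 1.51 ECC [-0.024  0.025]
side diff std 1.2 ECC [-0.003 -0.002]
```

```bash
python3 -m creep '[{"rx":0,"ry":0,"rz":0,"tx":0,"ty":0.3,"tz":0,"hand":0.7}]';python3 tr.py t12;python3 st.py e; python3 df.py a e
```

```text
clock: 23.25
position: [0.5469, -0.079, 0.0933]
tool_rot: [-3.142, 0.0, -2.965]
force: [5.5, -1.7, 2.9]
grip_width: 0.0235
bar edge [-1.74000e-01  5.46948e+02] holes [([576.23, 221.19], 148), ([623.88, 221.26], 148), ([565.22, 237.21], 58)]
[ 0.5469 -0.079   0.0933] [ 5.5 -1.7  2.9]
scene diff std 1.47 ECC [-0.021  0.015]
side diff std 0.97 ECC [ 0.001 -0.009]
```

```bash
python3 -m creep '[{"rx":0,"ry":0,"rz":0,"tx":-0.3,"ty":0.3,"tz":-0.1,"hand":0.7}]';python3 tr.py t13;python3 st.py f; python3 df.py a f
```

```text
clock: 23.5
position: [0.5469, -0.0787, 0.0933]
tool_rot: [-3.142, -0.0, -2.965]
force: [1.6, -3.1, 1.9]
grip_width: 0.0239
bar edge [-1.750e-01  5.469e+02] holes [([575.75, 221.14], 146), ([623.5, 221.22], 146), ([565.45, 237.15], 62)]
[ 0.5469 -0.0787  0.0933] [ 1.6 -3.1  1.9]
scene diff std 1.51 ECC [-0.01   0.009]
side diff std 1.1 ECC [-0.003  0.003]
```

```bash
python3 -m creep '[{"rx":0,"ry":0,"rz":0,"tx":-0.2,"ty":0.3,"tz":-0.1,"hand":0.7}]';python3 tr.py t14;python3 st.py g; python3 df.py a g
```

```text
clock: 23.75
position: [0.5469, -0.0784, 0.0933]
tool_rot: [-3.142, -0.001, -2.965]
force: [-0.7, -3.2, 0.8]
grip_width: 0.0237
bar edge [-1.73000e-01  5.46856e+02] holes [([575.33, 221.17], 146), ([622.91, 221.28], 149), ([565.6, 237.17], 63)]
[ 0.5469 -0.0784  0.0933] [-0.7 -3.2  0.8]
scene diff std 1.45 ECC [-0.012  0.014]
side diff std 1.03 ECC [-0.005  0.009]
```

```bash
python3 -m creep '[{"rx":0,"ry":0,"rz":0,"tx":0,"ty":0.3,"tz":0,"hand":0.7}]';python3 tr.py t15;python3 st.py h; python3 df.py a h
```

```text
clock: 24.0
position: [0.5468, -0.0781, 0.0933]
tool_rot: [-3.142, -0.001, -2.965]
force: [-0.1, -3.5, 0.6]
grip_width: 0.0234
bar edge [-1.7300e-01  5.4686e+02] holes [([574.84, 221.14], 146), ([622.5, 221.22], 146), ([565.56, 237.12], 64)]
[ 0.5468 -0.0781  0.0933] [-0.1 -3.5  0.6]
scene diff std 1.51 ECC [-0.021  0.014]
side diff std 1.39 ECC [-0.006  0.002]
```

```bash
python3 -m creep '[{"rx":0,"ry":0,"rz":0,"tx":0,"ty":0.3,"tz":0,"hand":0.7}]';python3 tr.py t16;python3 st.py i; python3 df.py a i
```

```text
clock: 24.25
position: [0.5468, -0.0778, 0.0933]
tool_rot: [-3.142, -0.001, -2.965]
force: [-2.1, -3.0, 0.6]
grip_width: 0.0236
bar edge [-1.72000e-01  5.46853e+02] holes [([574.42, 221.13], 149), ([622.02, 221.18], 148), ([565.56, 237.12], 64)]
[ 0.5468 -0.0778  0.0933] [-2.1 -3.   0.6]
scene diff std 2.0 ECC [-0.03  0.02]
side diff std 1.24 ECC [-0.007  0.006]
```

```bash
python3 - <<'E'
import cv2
p=cv2.imread("pics/side_i.png")[185:225,290:340]; cv2.imwrite("pics/siz.png",cv2.resize(p,None,fx=12,fy=12,interpolation=2))
p=cv2.imread("pics/scene_i.png")[205:260,280:335]; cv2.imwrite("pics/sciz.png",cv2.resize(p,None,fx=10,fy=10,interpolation=2))
E
```

```text
(no output)
```

View pics/siz.png

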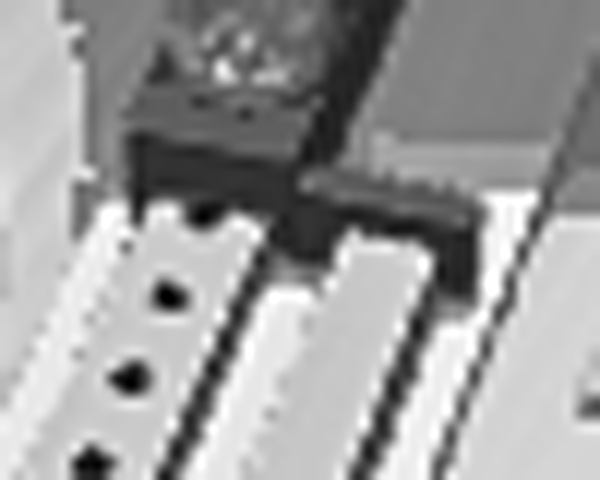

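View pics/sciz.png

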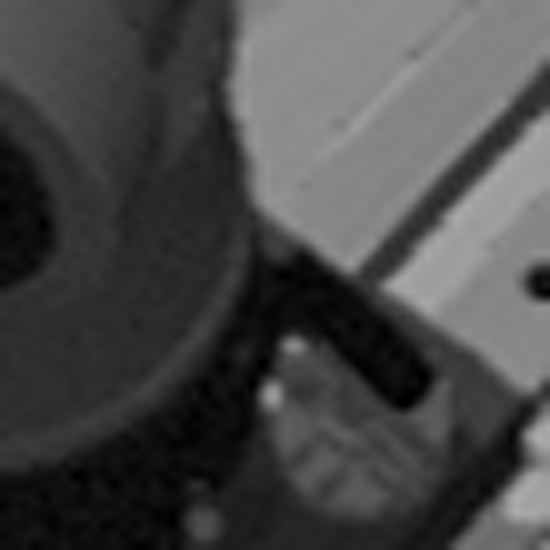

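```bash
python3 -m creep '[{"rx":0,"ry":0,"rz":0,"tx":0.2,"ty":0.3,"tz":0,"hand":0.7}]';python3 tr.py t17;python3 st.py j; python3 df.py a j
```

```text
clock: 24.5
position: [0.5468, -0.0775, 0.0934]
tool_rot: [3.142, -0.0, -2.965]
force: [-1.6, -3.0, -2.9]
grip_width: 0.0242
bar edge [-1.75000e-01  5.46828e+02] holes [([573.78, 221.06], 146), ([621.47, 221.19], 147), ([565.56, 237.12], 64)]
[ 0.5468 -0.0775  0.0934] [-1.6 -3.  -2.9]
scene diff std 1.98 ECC [-0.002  0.019]
side diff std 1.22 ECC [-0.009  0.012]
```

```bash
python3 -m creep '[{"rx":0,"ry":0,"rz":0,"tx":0.1,"ty":0.3,"tz":0,"hand":0.7}]';python3 tr.py t18;python3 st.py k; python3 df.py a k
```

```text
clock: 24.75
position: [0.5467, -0.0772, 0.0934]
tool_rot: [3.142, -0.0, -2.965]
force: [-0.9, -3.4, -4.7]
grip_width: 0.0237
bar edge [-1.75000e-01  5.46792e+02] holes [([573.29, 221.1], 147), ([620.94, 221.13], 149), ([565.56, 237.12], 64)]
[ 0.5467 -0.0772  0.0934] [-0.9 -3.4 -4.7]
scene diff std 2.0 ECC [-0.016 -0.   ]
side diff std 1.26 ECC [-0.003 -0.007]
```

```bash
python3 - <<'E'
from h import *
f=viewer.grab_frame("side"); d=cam(f)
th=np.radians(100.1); ey=np.array([np.cos(th),np.sin(th)]); ex=np.array([ey[1],-ey[0]])
W=lambda x,y,z:np.r_[(x*ex+y*ey)/1000,z/1000]
Z=lambda p:((p[0]-290)*12,(p[1]-185)*12)
for nm,P in(("bar near top L",(490,-45,37)),("bar near top R",(466,-45,37)),("bar far top",(478,85,37)),("finger top 37 R",(458,-45,37)),("finger top 40 R",(458,-45,40)),("bot12",(458,-45,12)),("top38 -47",(458,-47,38)),("hole",(528,-19,32))):
    print(nm,np.round(Z(proj(d,W(*P)))), np.round(proj(d,W(*P)),1))
E
```

```text
bar near top L [334. 220.] [317.9 203.3]
bar near top R [425. 239.] [325.4 204.9]
bar far top [225. 600.] [308.8 235. ]
finger top 37 R [455. 245.] [328.  205.4]
finger top 40 R [456. 236.] [328.  204.7]
bot12 [455. 314.] [327.9 211.2]
top38 -47 [458. 237.] [328.1 204.7]
hole [161. 274.] [303.4 207.8]
```

```bash
python3 - <<'E'
import cv2,numpy as np
for n,(x0,y0,x1,y1) in(("side",(295,180,345,250)),("scene",(300,170,380,240))):
    A,B=[cv2.imread("pics/%s_%s.png"%(n,k),0)[y0:y1,x0:x1].astype(float) for k in("a","k")]
    D=np.clip(128+4*(B-A),0,255)
    cv2.imwrite("pics/d_%s.png"%n,cv2.resize(np.hstack([A,D]).astype(np.uint8),None,fx=4.8,fy=4.8,interpolation=0))
E
```

```text
(no output)
```

View pics/d_side.png

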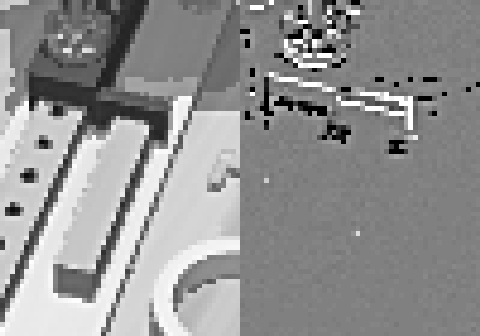

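View pics/d_scene.png

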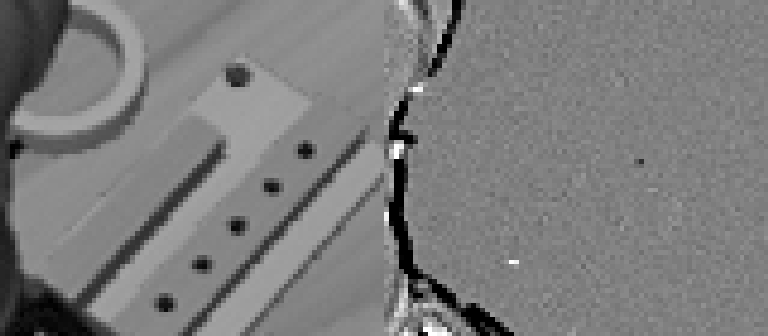

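```bash
cat > df.py <<'E'
import cv2,numpy as np,sys
a,b=sys.argv[1:3]
for n,(x0,y0,x1,y1) in(("scene",(320,190,352,225)),("side",(302,212,328,245))):
    A,B=[cv2.imread("pics/%s_%s.png"%(n,k),0)[y0:y1,x0:x1].astype(np.float32) for k in(a,b)]
    print(n,"changed px",int((abs(A-B)>10).sum()),end="; ")
print()
E
python3 df.py a e; python3 df.py a k
python3 -m creep '[{"rx":0,"ry":0,"rz":0,"tx":0,"ty":0.4,"tz":0.1,"hand":0.7}]';python3 tr.py t19;python3 st.py l; python3 df.py a l
```

```text
scene changed px 0; side changed px 0; 
scene changed px 2; side changed px 1; 
clock: 25.05
position: [0.5466, -0.0768, 0.0934]
tool_rot: [-3.142, -0.0, -2.965]
force: [-2.6, -3.9, -1.9]
grip_width: 0.0234
bar edge [-1.73000e-01  5.46844e+02] holes [([572.71, 221.01], 148), ([620.46, 221.15], 146), ([565.56, 237.12], 64)]
[ 0.5466 -0.0768  0.0934] [-2.6 -3.9 -1.9]
scene changed px 2; side changed px 2;
```

```bash
python3 -m creep '[{"rx":0,"ry":0,"rz":0,"tx":0,"ty":0.4,"tz":0.1,"hand":0.7}]';python3 tr.py t20;python3 st.py m; python3 df.py a m
```

```text
clock: 25.3
position: [0.5466, -0.0764, 0.0933]
tool_rot: [-3.142, -0.0, -2.965]
force: [-4.0, -4.1, -0.8]
grip_width: 0.0236
bar edge [-1.75000e-01  5.46893e+02] holes [([572.1, 221.02], 146), ([619.83, 221.09], 150), ([565.56, 237.12], 64)]
[ 0.5466 -0.0764  0.0933] [-4.  -4.1 -0.8]
scene changed px 2; side changed px 2;
```

```bash
python3 -m creep '[{"rx":0,"ry":0,"rz":0,"tx":0,"ty":0.4,"tz":0,"hand":0.7}]';python3 tr.py t21;python3 st.py n; python3 df.py a n
```

```text
clock: 25.55
position: [0.5465, -0.076, 0.0933]
tool_rot: [-3.142, -0.0, -2.965]
force: [-2.7, -3.7, -1.4]
grip_width: 0.0231
bar edge [-1.76000e-01  5.46888e+02] holes [([571.43, 221.1], 145), ([619.07, 221.11], 150), ([565.56, 237.12], 64)]
[ 0.5465 -0.076   0.0933] [-2.7 -3.7 -1.4]
scene changed px 2; side changed px 3;
```

```bash
python3 - <<'E'
import cv2,numpy as np
for k in "eijklmn":
  for n,(x0,y0,x1,y1) in(("scene",(320,190,352,225)),("side",(302,212,328,245))):
    A,B=[cv2.imread("pics/%s_%s.png"%(n,q),0)[y0:y1,x0:x1].astype(int) for q in("a",k)]
    ys,xs=np.where(abs(A-B)>10); print(k,n,[(int(x+x0),int(y+y0),int((B-A)[y,x])) for x,y in zip(xs,ys)])
E
python3 -m creep '[{"rx":0,"ry":0,"rz":0,"tx":0.2,"ty":0.4,"tz":0,"hand":0.7}]';python3 tr.py t22;python3 st.py o; python3 df.py a o
```

```text
e scene []
e side []
i scene [(326, 224, 33), (327, 224, 27)]
i side [(319, 223, -13), (319, 228, 22), (313, 236, 16)]
j scene [(326, 224, 31), (327, 224, 28)]
j side [(319, 228, 23), (313, 236, 17)]
k scene [(326, 224, 32), (327, 224, 28)]
k side [(319, 228, 23)]
l scene [(326, 224, 30), (327, 224, 26)]
l side [(319, 228, 23), (313, 236, 17)]
m scene [(326, 224, 32), (327, 224, 26)]
m side [(319, 228, 23), (313, 236, 16)]
n scene [(326, 224, 31), (327, 224, 29)]
n side [(319, 223, -14), (319, 228, 23), (313, 236, 16)]
clock: 25.8
position: [0.5464, -0.0756, 0.0934]
tool_rot: [-3.142, 0.0, -2.965]
force: [-1.3, -3.9, -2.3]
grip_width: 0.0235
bar edge [-1.74000e-01  5.46891e+02] holes [([570.75, 221.03], 147), ([618.5, 221.12], 147), ([565.56, 237.12], 64)]
[ 0.5464 -0.0756  0.0934] [-1.3 -3.9 -2.3]
scene changed px 2; side changed px 3;
```

```bash
python3 -m creep '[{"rx":0,"ry":0,"rz":0,"tx":0,"ty":0.4,"tz":0,"hand":0.7}]';python3 st.py p; python3 df.py a p;python3 -m creep '[{"rx":0,"ry":0,"rz":0,"tx":0,"ty":0.3,"tz":0,"hand":0.7}]';python3 st.py q; python3 df.py a q
```

```text
clock: 26.05
position: [0.5464, -0.0755, 0.0934]
tool_rot: [-3.141, 0.0, -2.965]
force: [-1.6, -6.5, -1.9]
grip_width: 0.0239
scene changed px 4; side changed px 4; 
clock: 26.25
position: [0.5464, -0.0754, 0.0934]
tool_rot: [-3.141, 0.0, -2.966]
force: [-1.3, -7.4, -1.5]
grip_width: 0.0239
scene changed px 9; side changed px 11;
```

```bash
python3 -m creep '[{"rx":0,"ry":0,"rz":0,"tx":0,"ty":0.3,"tz":0,"hand":0.7}]';python3 st.py r; python3 df.py a r; python3 - <<'E'
import cv2,numpy as np
p=[cv2.imread("pics/side_%s.png"%k,0)[185:225,300:340] for k in"ar"]
cv2.imwrite("pics/sr.png",cv2.resize(np.hstack(p),None,fx=9,fy=9,interpolation=0))
E
```

```text
clock: 26.45
position: [0.5463, -0.0752, 0.0934]
tool_rot: [-3.141, 0.0, -2.966]
force: [-1.5, -6.4, -2.2]
grip_width: 0.0238
scene changed px 16; side changed px 25;
```

View pics/sr.png

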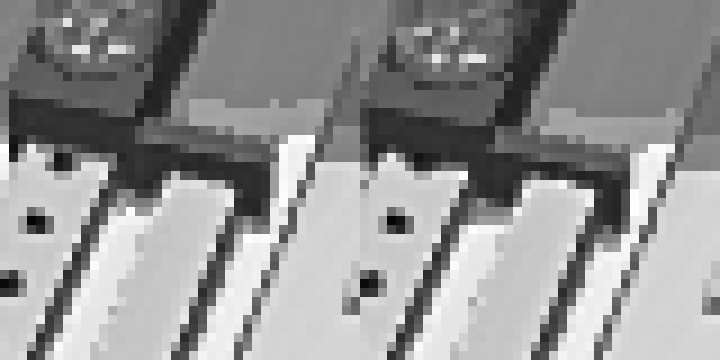

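Contact: the along-slide force jumped from 3.3 to about 6.5 N, and the bar has moved by a fraction of a pixel. I'll relax the push and let go.

```bash
python3 -m creep '[{"rx":0,"ry":0,"rz":0,"tx":0,"ty":-0.5,"tz":0,"hand":0.7}]'; python3 q.py; python3 tr.py t30; python3 st.py s; python3 df.py r s; python3 df.py a s; python3 - <<'E'
import cv2,numpy as np
# template shift of bar far end only (edge pixels of bar), side & scene
for n,(x0,y0,x1,y1) in(("side",(305,228,322,245)),("scene",(334,192,350,212))):
    A,B=[cv2.imread("pics/%s_%s.png"%(n,q),0).astype(np.float32) for q in("n","s")]
    W=np.eye(2,3,dtype=np.float32); cc,W=cv2.findTransformECC(A[y0:y1,x0:x1],B[y0:y1,x0:x1],W,cv2.MOTION_TRANSLATION,(3,100,1e-6)); print(n,W[:,2])
E
```

```text
clock: 26.65
position: [0.5464, -0.0751, 0.0934]
tool_rot: [-3.142, 0.0, -2.965]
force: [-2.6, -2.4, -2.0]
grip_width: 0.0235
ang 1.574 Mz [-0.412  0.428 -0.018]
bar edge [-1.74000e-01  5.46912e+02] holes [([569.97, 221.04], 148), ([617.66, 221.14], 148), ([565.56, 237.12], 64)]
[ 0.5464 -0.0751  0.0934] [-2.6 -2.4 -2. ]
scene changed px 3; side changed px 0; 
scene changed px 16; side changed px 25; 
side [-0.02233012  0.10053378]
scene [ 0.08229974 -0.04771718]
```

```bash
python3 -m creep '[{"rx":0,"ry":0,"rz":0,"tx":0.1,"ty":-0.25,"tz":0,"hand":0.7},{"rx":0,"ry":0,"rz":0,"tx":0.1,"ty":-0.25,"tz":0,"hand":0.4},{"rx":0,"ry":0,"rz":0,"tx":0.1,"ty":-0.25,"tz":0,"hand":0.2},{"rx":0,"ry":0,"rz":0,"tx":0.1,"ty":-0.25,"tz":0,"hand":0.1},{"rx":0,"ry":0,"rz":0,"tx":0.1,"ty":-0.25,"tz":0,"hand":0.1}]'; python3 w.py w31; python3 st.py t; python3 df.py s t
```

```text
clock: 27.3
position: [0.5463, -0.0752, 0.0934]
tool_rot: [3.141, 0.0, -2.965]
force: [0.3, -0.1, 0.7]
grip_width: 0.0387
{'clock': 27.3, 'qpos': [0.5846, 0.7181, -0.7951, 1.8773, 0.6815, 0.841, 1.1815], 'position': [0.5463, -0.0752, 0.0934], 'tool_rot': [3.1414, 0.0003, -2.9652], 'force': [0.3055, -0.1399, 0.7258], 'moment': [0.0467, -0.0286, -0.0142], 'grip_width': 0.0387}
scene changed px 1; side changed px 1;
```

View pics/w31.png

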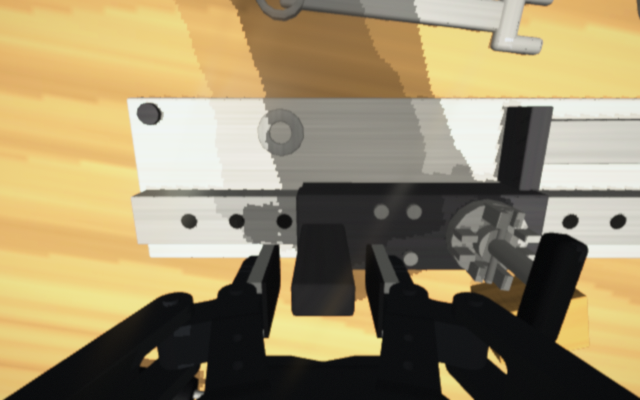

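The jaws are open and clear of the post, and the bar hasn't moved. I'll rise and back off, then look.

```bash
python3 -m creep '[{"rx":0,"ry":0,"rz":0,"tx":0,"ty":0,"tz":-5,"hand":0.1},{"rx":0,"ry":0,"rz":0,"tx":0,"ty":0,"tz":-20,"hand":0.1},{"rx":0,"ry":0,"rz":0,"tx":0,"ty":0,"tz":-50,"hand":0.1},{"rx":0,"ry":0,"rz":0,"tx":0,"ty":0,"tz":-90,"hand":0.1},{"rx":0,"ry":0,"rz":0,"tx":0,"ty":0,"tz":-120,"hand":0.1},{"rx":0,"ry":0,"rz":0,"tx":0,"ty":0,"tz":-130,"hand":0.1},{"rx":0,"ry":0,"rz":0,"tx":0,"ty":0,"tz":-130,"hand":0.1}]'; python3 -m creep '[{"rx":0,"ry":0,"rz":0,"tx":-2,"ty":10,"tz":0,"hand":0.1},{"rx":0,"ry":0,"rz":0,"tx":-5,"ty":40,"tz":0,"hand":0.1},{"rx":0,"ry":0,"rz":0,"tx":-5,"ty":75,"tz":0,"hand":0.1},{"rx":0,"ry":0,"rz":0,"tx":-5,"ty":100,"tz":0,"hand":0.1},{"rx":0,"ry":0,"rz":0,"tx":-5,"ty":110,"tz":0,"hand":0.1},{"rx":0,"ry":0,"rz":0,"tx":-5,"ty":110,"tz":0,"hand":0.1},{"rx":0,"ry":0,"rz":0,"tx":-5,"ty":110,"tz":0,"hand":0.1}]'; python3 w.py w32; python3 st.py u; python3 - <<'E'
import cv2,numpy as np
p=cv2.imread("pics/w32.png"); cv2.imwrite("pics/w32z.png",cv2.resize(p[60:260,180:440],None,fx=3,fy=3,interpolation=2))
E
```

```text
clock: 28.15
position: [0.5467, -0.0754, 0.2252]
tool_rot: [-3.14, 0.002, -2.966]
force: [0.0, -0.2, -0.9]
grip_width: 0.0384
clock: 28.85
position: [0.5317, 0.033, 0.2227]
tool_rot: [-3.141, -0.001, -2.966]
force: [-0.2, -0.3, -0.2]
grip_width: 0.0388
{'clock': 28.85, 'qpos': [0.5011, 0.5303, -0.9359, 1.8188, 0.4901, 1.0452, 1.1217], 'position': [0.5317, 0.033, 0.2227], 'tool_rot': [-3.1415, -0.001, -2.9657], 'force': [-0.1945, -0.3433, -0.2494], 'moment': [-0.0113, -0.0496, 0.0056], 'grip_width': 0.0388}
```

View pics/w32z.png

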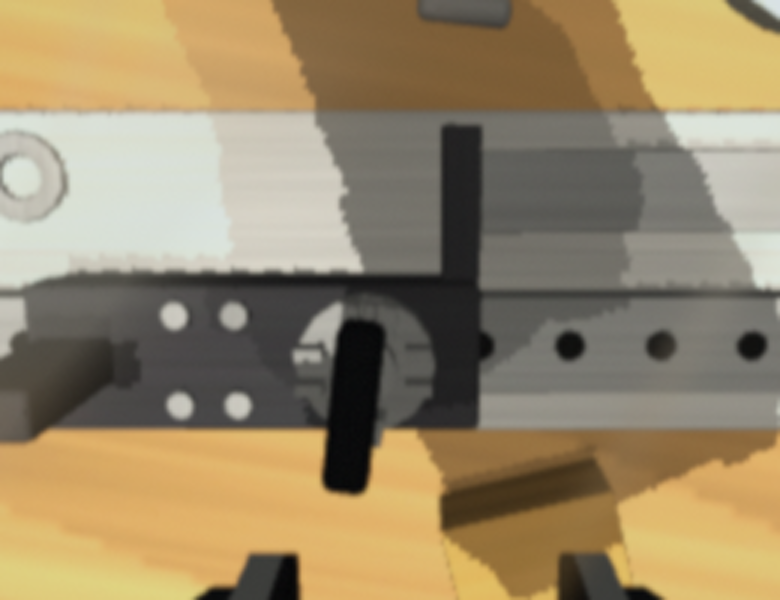

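View pics/side_uz.png

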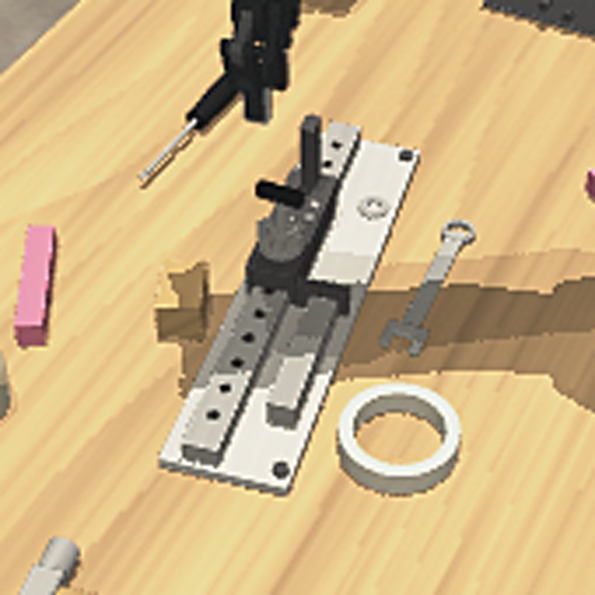

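From almost straight above, the stop finger at (480,200) lies flush against the bar's end with no gap. The knob is still up and turned, and the robot is clear. I'm handing in.

```bash
python3 -c "
from workcell import bot; print(bot.job_done()); print(bot.observe()['clock'])"
```

```text
the job is handed in; nothing more can be done
None
the job is handed in; nothing more can be done
```

The job is done and handed in at about 29 s. The plunger is retracted in its rest notch, and the stop finger is touching the steel bar.

- **Plunger:** I pulled it up about 12 mm and turned it anticlockwise until it met the stop at about 1.55 rad. The torque there was about 0.11 N m, with single readings up to 0.14, under the 0.30 N m limit. I then backed off 0.1 rad and let it down. It seated about 5.7 mm up, and the pictures show the pin in the middle of the notch. After I let go it stayed up and turned.
- **Carriage:** I slid it about 54 mm by the post until the force along the slide rose from about 3 to 6.5–7.4 N. I then relaxed the push and opened the jaws. The final view from almost straight above shows no gap between finger and bar.
- **Bar shifted slightly:** I took two more 0.3 mm steps after first contact, before I had read its force. The bar moved by a fraction of a millimetre, which I estimate at 0.4 mm at most.
- **Checks that disagreed:** my first estimates of the gap ran from 50 to 57 mm. The finger is also taller than I assumed and hid the contact in the wrist view, so I relied on the force and the fixed cameras instead.
- **Other things:** the washer, wrench, tape and offcut look undisturbed in the last pictures. I did not compare the screwdriver, jar and hammer closely, but the arm never worked near them. Nothing pointed to the bed lifting: the upward pull reached about 14–15 N, against its weight of about 26 N.

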